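# Lock the camera mount with the flat screwdriver

### The job

Take the flat screwdriver from its stand, rest its blade lightly on the slotted screw of the camera mount and rotate it until it drops into the slot, then turn the screw clockwise until the latch is home against its stop and the screw feels snug, without forcing it. Touch the mount only with the screwdriver, never press or twist hard, and leave the jar, mouse and tripod where they are. Put the screwdriver back upright in its stand, all the way down, and let go.

Things in the scene. Friction and masses are not known exactly. Their poses are not given: they have to be found in the camera images.
- mount: Camera mount fixed to the desk: aluminium base 100 x 130 x 20 mm, with a black foot plate and post on its +y half. Origin: on the desk, under the screw's vertical axis; z up. The base spans -50..50 mm in x, -45..85 mm in y. The post is 60 mm from the screw axis and 52 mm high.
- screw_top (a point): Centre of the screw head's top face (steel disc 26 mm across), 48 mm above the desk. A slot 5.6 mm wide, 5 mm deep crosses the head here; at the start it lies within 43 deg either side of the mount's x axis, not measured: feel or look for it (this orientation turns with the latch, not telling it). The head is sprung: gives way 5 mm at most, at 1.5 N plus 1 N/mm, then is hard; this point moves along.
- lock (a joint): Angle of the steel latch arm (42 mm long) under the screw, rad: 0 is locked, at a stop, the arm along the mount's +y over the foot plate; positive is open, counterclockwise from above. Starts 1.2 to 1.6. Friction 0.04 N m; stays where left; a lightly rubbing blade does not turn it. The screw drives it through a torsion spring, 0.5 N m/rad, also felt at the stop. 0.1 N m is snug, over 0.14 is forced.
- driver_grip (a point): Centre of the screwdriver's round black handle (28 mm diameter, 60 mm long, reaching 30 mm above and below this point). The screwdriver is 112 mm long, 90 g; it stands blade down, z up along its axis. The blade's 14 mm width runs along the x axis given here, its 3 mm thickness along y.
- driver_tip (a point): Middle of the screwdriver blade's end edge, 82 mm below the handle's centre. The blade is 14 mm wide, 3 mm thick and 12 mm long; above it the shank is 8 mm thick up to the handle, which begins 52 mm above the tip.
- stand_hole0 (a point): Centre of the mouth of the hole in the screwdriver stand, a dark wooden block 52 x 52 mm, 62 mm high, fixed to the desk; the mouth lies in its top face. The hole is 20 mm in diameter, vertical and right through. The screwdriver hangs in it with the underside of its handle on the top face, so that the handle's centre is 30 mm above this point.
- jar: Glass jar with a metal latch lid, 78 mm across, 101 mm high; origin under its centre. A bystander.
- mouse: Black computer mouse 105 x 60 x 33 mm; origin under its centre. A bystander.
- tripod: Mini aluminium tripod, feet on a circle of 45 mm radius, 114 mm high; origin on the desk under its centre. A bystander.
Mind the look-alikes: they are no part of the job. What is shaped like the mount but green is not meant.

How it is judged (in metres and radians):
On the way, in this order (a step that is already met when the one before it is completed fails the run):
1. the blade has dropped at least 3 mm into the slot while the screw is still open (z of driver_tip in the frame of screw_top below -0.003 m and horizontal distance between driver_tip and screw_top below 0.005 m and value of joint lock above 0.8 rad), for 0.1 s.
2. the screw is turned home and snugged (about 0.1 N m: at least 11 N of blade on slot) with the blade still in its slot (z of driver_tip in the frame of screw_top below -0.002 m and value of joint lock below 0.07 rad and contact force between mount and driver above 11 N), for 0.1 s.
At the end, for the whole second after the job is handed in: The latch is within 0.1 rad of its stop, and the screwdriver stands upright (within 0.1 rad) in its stand, its handle within 3 mm of fully down, released (value of joint lock below 0.1 rad and horizontal distance between driver_grip and stand_hole0 below 0.008 m and z of driver_grip in the frame of stand_hole0 below 0.033 m and angle between driver_grip's own z axis and vertical below 0.1 rad and horizontal distance between driver_tip and stand_hole0 below 0.009 m); the robot touches nothing.
It fails at once if the screwdriver presses or twists the screw with more than 25 N (contact force between mount and driver above 25 N).
It fails at once if the gripper or arm touches the mount or its screw (contact force between any of the arm, the fingers and mount above 1 N).
It fails at once if the screwdriver is laid over or dropped (angle between driver_grip's own z axis and vertical above 0.6 rad).
It fails at once if the jar, mouse or tripod is moved by more than 15 mm (distance of any of jar, mouse, tripod from where it was at the start of the episode above 0.015 m).
It also fails if it takes over 72 s, if anything falls off the work surface, if the arm or the gripper's body presses on something with over 40 N, if the wrist force passes 120 N, or if a joint passes its speed limit or range.

### The arm

A 6-joint arm with a two-finger parallel gripper is mounted at the origin on the work surface. World frame = base frame: x ahead of the robot, y to its left, z up, the work surface at z = 0. Lengths are in mm, angles in degrees, forces in N, time in s.
With the tool pointing down it reaches from about 325 to 925 mm from the base axis. Payload 3.1 kg.
Tool frame: the origin (TCP) lies on the centre line of the jaws, within the pads' length; the fingertips stand ahead of it and the grasp point (between the pads) lies 2 mm behind it (bot.tip_extent is the z of the fingertips in the tool frame, in mm); z points along the fingers, y is the direction in which the jaws open and shut (so a half turn about z gives the same grasp; the last joint's range is limited). The gripper opens to 85 mm and grips with 20 to 120 N. Pads are 22 mm wide; open, the fingers measure 114 mm over their backs; the gripper's body (76 mm by 85 mm) begins 54 mm behind the grasp point. The pads swing forward as they close: fully open they stand 13 mm farther back than shut.
Start: joints at [-77.246, 12.427, 92.441, -0, 75.132, -6.429], TCP at [205.384, -590.302, 248.3] pointing down, gripper open.
Joint ranges: [-157.48, 157.48], [-44.54, 120.13], [17.64, 146.25], [-64.5, 244.5], [7.68, 150.69], [-147.95, 147.95]. Speed limits (degrees/s): [159.86, 159.86, 180, 180, 180, 180].

### API

Orientations are given as [roll, pitch, yaw] about the fixed x, y, z axes, in that order (R = Rz(yaw) Ry(pitch) Rx(roll)).
In Python, from plant import sensors, vision, order, search_frame, cut_out, bot gives the robot as it stands. The module is installed in compiled form; this text tells all that it offers.
- The arm moves only by the tool drive_tool, never from a script. Its argument "increments" is a list of rows, each an object of numbers: "hand": the finger opening in m, from 0 to 0.0854; "tx", "ty", "tz": the shift along the tool's x, y, z in m; "ax", "ay", "az": the turn, a rotation vector about the tool's x, y, z in degrees. A call has 1 to 8 rows; each row is the pose to reach, as a shift and turn from the pose commanded when the call began, along the tool's axes at that moment; what a row does not reach only later rows make up. A row lasts 1/12 s, in which the tool goes at most 41.7 mm and 7.16 degrees, less where a joint would pass 70% of its speed; a pose out of reach is approached as far as the arm can. A call with a gripper value outside its range is refused whole. The fingers move at their own pace and stop on an object; "squeeze" is the grip in N (left out, the last holds). Time passes only in rows, so rows that repeat a pose let the fingers close. It gives the time, the measured TCP pose, the force and the opening at its end, in the units of the state.
- sensors.observe(): the state, without advancing time (a new reading comes with each control period).
- vision.camera(name): name is "scene" or "top" or "wrist"; returns the picture (400x640x3 uint8, blue, green, red); there is no depth.
- vision.camera_params(name): a dict with "camera_matrix" (3x3 intrinsics, pixels), "distortion" ([k1, k2, p1, p2, k3] as OpenCV has them; the pictures are not rectified), "cam_to_world" (4x4, takes a point from camera to world coordinates). Camera axes: x right, y down, z forward; pixel columns grow to the right and rows downward; lengths in mm; the calibration is good to about 2 mm. A picture is of the moment at which its call begins: read the wrist's pose just before it. camera_params takes no time and is no camera call; for the wrist camera it gives the pose at the moment of the call.
- order.finish_job(): hands the job in, once; it reports no verdict.
Trained networks look in the newest picture that a camera, given by its name, has taken for a name from the list of things; names that differ only in an ending like _2 or _b are one class to them, and where a whole thing is asked for, a point or a joint stands for the part that bears it (a point fixed in the world has none). Each returns a list of dicts, best first, with "score" (0 to 1); they miss things now and then, are a little off and sometimes report something else, mostly with a low value. They report only what shows in the picture. A call takes as long as a camera call. They do not tell look-alikes from the thing itself.
- search_frame(camera, label): "position" ([x, y, z] in mm, in world coordinates, good to about 4 mm: the middle of the surface that is visible of it).
- cut_out(camera, label): "pixels" (400x640 bool, what is visible of it).
The state is a dict: "clock": time; "joints": joint angles; "qd": joint speeds; "joint_efforts": joint torques, N m; "position": TCP position; "orientation": TCP orientation; "contact_force": force on the tool from outside, world axes, zero at the start; "ft_torque": the same for the moment, N m; "finger_gap": opening from 0.0 (shut) to 1.0 (fully open).
Only numpy, scipy, OpenCV 4.12 (cv2) and the standard library are available. Lean on these libraries where they do the work, as an engineer would, in place of code of your own. Each camera call takes 0.05 s, during which the arm holds its last target.

## Working session

There is one attempt and no reset: what is moved stays moved. The work goes in short steps, Python scripts to look and compute and a tool call to move; the robot and the scene stay as the last step left them, time stands still between calls to the robot, and variables do not carry over. Pictures are saved under pics/ and viewed, and the job is handed in when it is done.

Besides the shell and the picture viewer there is one more tool, called after "Emit:" as name(argument=value, ...), one argument or row to a line, values as JSON. drive_tool: Moves the arm, as the interface text tells. Its arguments: {"type":"object","properties":{"increments":{"type":"array"},"squeeze":{"type":"number"}},"required":["increments"]}

```bash
mkdir -p pics; ls; python3 - <<'E'
from plant import sensors, vision, bot
import cv2
print(sensors.observe())
print(bot.tip_extent,[a for a in dir(bot) if a[0]!='_'])
for n in ["scene","top","wrist"]:
    cv2.imwrite(f"pics/a_{n}.png",vision.camera(n))
    p=vision.camera_params(n);print(n,p)
E
```

```text
pics
{'clock': 0.0, 'joints': array([-7.72457968e+01,  1.24749009e+01,  9.25304583e+01, -2.01904415e-03,
        7.51299574e+01, -6.42796146e+00]), 'qd': array([-0.0022735 ,  0.0553238 , -0.07715025, -0.07885274, -0.08018905,
        0.06369976]), 'joint_efforts': array([-2.06758588e-03, -3.96845698e+01, -3.03857839e+01, -1.55348889e-04,
        9.67169733e-03,  4.24232255e-06]), 'position': array([ 205.20290613, -589.52822138,  246.97026031]), 'orientation': array([-1.79865316e+02, -1.32112647e-02,  1.91826696e+01]), 'contact_force': array([0.64641731, 0.12920791, 0.40616556]), 'ft_torque': array([ 0.0012195 ,  0.01255775, -0.00032004]), 'finger_gap': 1.0020822842107262}
17.0 ['PlanningError', 'tip_extent']
scene {'camera_matrix': array([[441.96271923,   0.        , 324.81406394],
       [  0.        , 441.96271923, 200.02149202],
       [  0.        ,   0.        ,   1.        ]]), 'distortion': array([-0.10130193,  0.        ,  0.        ,  0.        ,  0.        ]), 'cam_to_world': array([[ 8.86698369e-01,  2.86950898e-01, -3.62526115e-01,
         9.07494187e+02],
       [ 4.617
[... 790 characters left out ...]
00000000e+00,  0.00000000e+00,  0.00000000e+00,
         1.00000000e+00]])}
wrist {'camera_matrix': array([[339.78658683,   0.        , 318.33492593],
       [  0.        , 339.78658683, 204.65874246],
       [  0.        ,   0.        ,   1.        ]]), 'distortion': array([-0.06258101,  0.        ,  0.        ,  0.        ,  0.        ]), 'cam_to_world': array([[ 3.28824455e-01, -8.98533072e-01, -2.90710846e-01,
         2.79573865e+02],
       [-9.44389961e-01, -3.13327014e-01, -9.97686545e-02,
        -5.63893012e+02],
       [-1.44212583e-03,  3.07350778e-01, -9.51595197e-01,
         3.72806909e+02],
       [ 0.00000000e+00,  0.00000000e+00,  0.00000000e+00,
         1.00000000e+00]])}
```

View pics/a_scene.png

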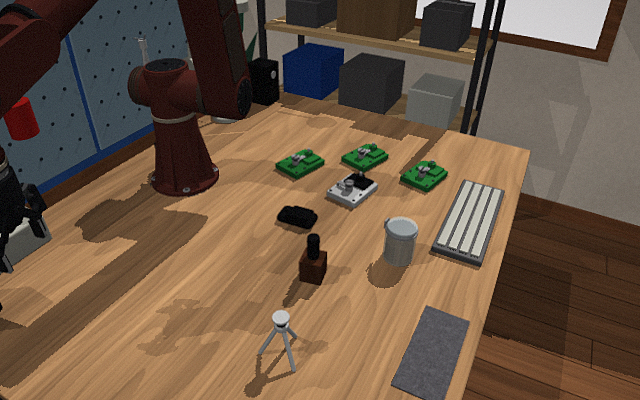

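View pics/a_top.png

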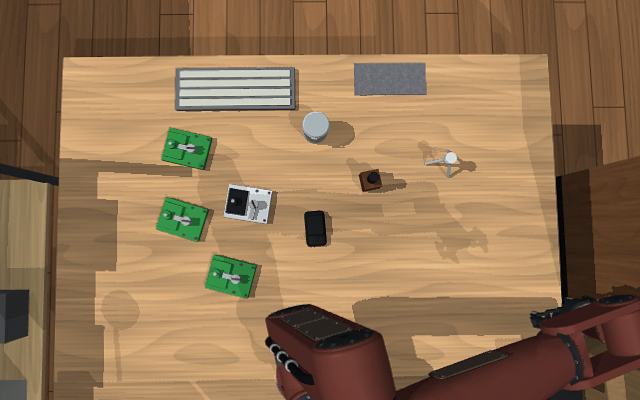

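View pics/a_wrist.png

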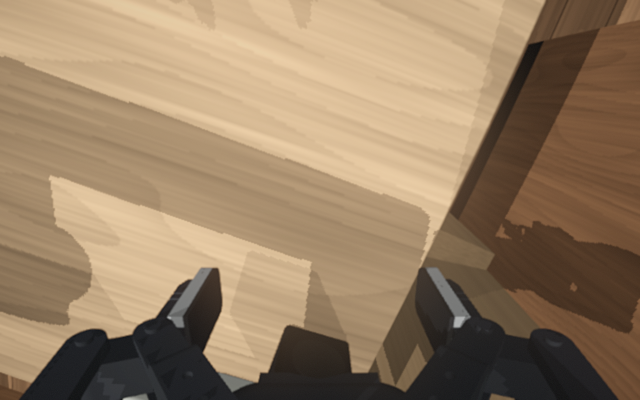

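```bash
cat > h.py <<'E'
import numpy as np, cv2
from scipy.spatial.transform import Rotation as R
from plant import sensors, vision, order, search_frame, cut_out, bot
def ray(p,uv):
    K,D,T=[np.array(p[k]) for k in("camera_matrix","distortion","cam_to_world")]
    n=cv2.undistortPoints(np.array(uv,float).reshape(-1,1,2),K,D).reshape(-1,2)
    d=np.c_[n,np.ones(len(n))]@T[:3,:3].T
    return T[:3,3],d
def onz(p,uv,z):
    o,d=ray(p,uv); return o+d*((z-o[2])/d[:,2])[:,None]
def proj(p,X):
    K,D,T=[np.array(p[k],float) for k in("camera_matrix","distortion","cam_to_world")]
    W=np.linalg.inv(T); rv=cv2.Rodrigues(W[:3,:3])[0]
    return cv2.projectPoints(np.array(X,float).reshape(-1,1,3),rv,W[:3,3],K,D)[0].reshape(-1,2)
def st():
    s=sensors.observe(); 
    print('t',round(s['clock'],2),'pos',np.round(s['position'],1),'ori',np.round(s['orientation'],2),'F',np.round(s['contact_force'],2),'M',np.round(s['ft_torque'],3),'gap',round(s['finger_gap'],3),'j',np.round(s['joints'],1)); return s
E
python3 - <<'E'
from h import *
for n in ["scene","top"]:
    vision.camera(n)
    for l in ["mount","screw_top","driver_grip","stand_hole0","jar","mouse","tripod"]:
        try:
            print(n,l,[(round(r['score'],2),np.round(r['position'])) for r in search_frame(n,l)][:4])
        except Exception as e: print(n,l,e)
im=vision.camera("top")
cv2.imwrite("pics/b_top.png",cv2.resize(im[150:260,180:420],None,fx=3.3,fy=3.3,interpolation=cv2.INTER_CUBIC))
im=vision.camera("scene")
cv2.imwrite("pics/b_scene.png",cv2.resize(im[140:300,250:450],None,fx=3.7,fy=3.7,interpolation=cv2.INTER_CUBIC))
st()
E
```

```text
scene mount [(0.98, array([292., 211.,  16.])), (0.97, array([458., 352.,  14.])), (0.8, array([667., 342.,  17.])), (0.61, array([498., 160.,  22.]))]
scene screw_top [(0.57, array([277., 206.,  47.])), (0.42, array([440., 347.,  47.]))]
scene driver_grip [(0.62, array([ 562., -189.,  106.]))]
scene stand_hole0 [(0.55, array([ 566., -199.,   45.]))]
scene jar [(0.97, array([714., -45.,  82.]))]
scene mouse [(0.72, array([427., -29.,  25.]))]
scene tripod [(0.7, array([ 563., -195.,   43.])), (0.68, array([ 613., -410.,   70.]))]
top mount [(0.97, array([281., 233.,  17.])), (0.92, array([492., 175.,  19.])), (0.84, array([656., 360.,  18.])), (0.64, array([448., 371.,  23.]))]
top screw_top [(0.53, array([445., 356.,  49.])), (0.47, array([651., 346.,  45.])), (0.3, array([ 545., -165.,   59.]))]
top driver_grip [(0.71, array([ 545., -165.,   61.])), (0.58, array([ 552., -175.,  121.]))]
top stand_hole0 [(0.63, array([ 545., -165.,   63.]))]
top jar [(0.83, array([697., -20., 104.]))]
top mouse [(0.8, array([416., -20.,  24.]))]
top tripod [(0.52, array([ 603., -394.,   93.]))]
t 1.05 pos [ 205.4 -590.3  248.3] ori [180.     0.    19.18] F [-0.34  0.1   0.99] M [-0.015  0.011 -0.039] gap 1.0 j [-77.2  12.4  92.4  -0.   75.1  -6.4]
```

View pics/b_top.png

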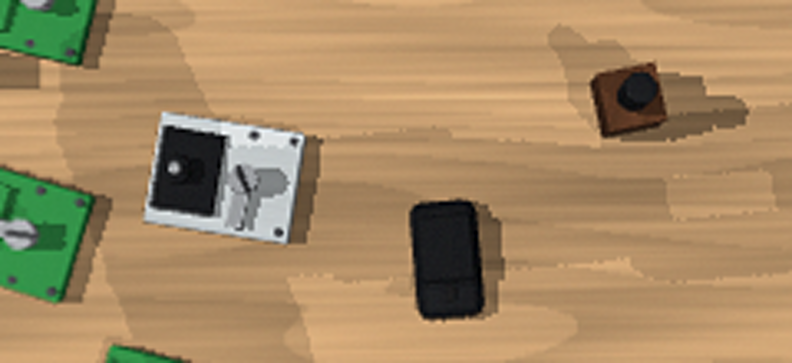

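View pics/b_scene.png

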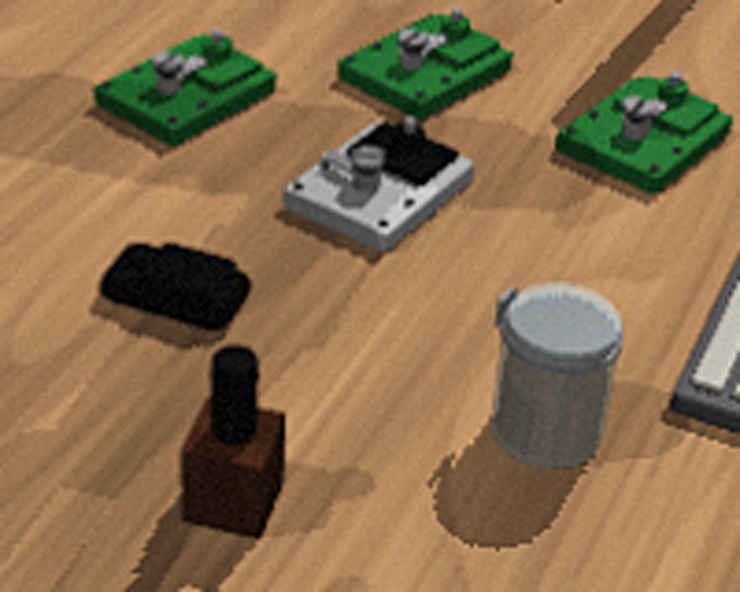

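```bash
python3 - <<'E'
from h import *
p=vision.camera_params("top")
z=lambda a:[(180+x/3.3,150+y/3.3) for x,y in a]
C=onz(p,z([(162,113),(305,133),(290,243),(145,222)]),20)
print(C.round(1))
yv=((C[0]-C[1])+(C[3]-C[2]))/2; print(np.linalg.norm(yv),'mount yaw',np.degrees(np.arctan2(-yv[0],yv[1])))
y=yv/np.linalg.norm(yv)
print('origin',C.mean(0)-20*y)
print('head',onz(p,z([(243,180)]),48), 'handle top',onz(p,z([(638,91)]),122))
p=vision.camera_params("scene")
z=lambda a:[(250+x/3.7,140+y/3.7) for x,y in a]
print('head s',onz(p,z([(370,155)]),48),'handle top',onz(p,z([(235,358)]),122))
E
```

```text
[[548.5 236.4  20. ]
 [528.9 109.2  20. ]
 [431.2 123.1  20. ]
 [451.6 251.4  20. ]]
129.2733296425083 mount yaw -8.90458478888755
origin [486.95387921 160.25677774  20.        ]
head [[485.70423725 161.32594214  48.        ]] handle top [[ 550.25828655 -175.6438733   122.        ]]
head s [[491.0349508  163.92646463  48.        ]] handle top [[ 556.52947965 -178.14101625  122.        ]]
```

Emit:
drive_tool(
  increments=[
    {"tx": 0.24,"ty": -0.14,"az": -27},
    {"tx": 0.463,"ty": -0.276,"az": -53},
    {"tx": 0.463,"ty": -0.276,"az": -53},
    {"tx": 0.463,"ty": -0.276,"az": -53},
    {"tx": 0.463,"ty": -0.276,"az": -53},
    {"tx": 0.463,"ty": -0.276,"az": -53},
    {"tx": 0.463,"ty": -0.276,"az": -53},
    {"tx": 0.463,"ty": -0.276,"az": -53},
  ],
)

```text
$.increments[0]: bad value
```

```bash
python3 - <<'E'
from h import *
st()
E
```

```text
t 1.05 pos [ 205.4 -590.3  248.3] ori [180.     0.    19.18] F [-0.34  0.1   0.99] M [-0.015  0.011 -0.039] gap 1.0 j [-77.2  12.4  92.4  -0.   75.1  -6.4]
```

Emit:
drive_tool(
  increments=[
    {"hand": 0.085,"tx": 0.035,"ty": -0.02,"tz": 0,"ax": 0,"ay": 0,"az": -4},
    {"hand": 0.085,"tx": 0.07,"ty": -0.042,"tz": 0,"ax": 0,"ay": 0,"az": -8},
  ],
  squeeze=60,
)

```text
clock: 1.22
position: [257.1, -528.5, 248.3]
orientation: [179.9, 0.0, 27.1]
contact_force: [0.9, 0.1, -0.5]
finger_gap: 0.996
```

Emit:
drive_tool(
  increments=[
    {"hand": 0.085,"tx": 0.037,"ty": -0.0155,"tz": 0,"ax": 0,"ay": 0,"az": -4},
    {"hand": 0.085,"tx": 0.422,"ty": -0.1775,"tz": 0,"ax": 0,"ay": 0,"az": -45},
  ],
)

```text
clock: 1.38
position: [310.9, -463.9, 248.3]
orientation: [180.0, -0.0, 38.5]
contact_force: [0.9, -0.5, 0.4]
finger_gap: 0.996
```

Emit:
drive_tool(
  increments=[
    {"hand": 0.085,"tx": 0.367,"ty": -0.0746,"tz": 0,"ax": 0,"ay": 0,"az": -33.5},
    {"hand": 0.085,"tx": 0.367,"ty": -0.0746,"tz": 0,"ax": 0,"ay": 0,"az": -33.5},
    {"hand": 0.085,"tx": 0.367,"ty": -0.0746,"tz": 0,"ax": 0,"ay": 0,"az": -33.5},
    {"hand": 0.085,"tx": 0.367,"ty": -0.0746,"tz": 0,"ax": 0,"ay": 0,"az": -33.5},
    {"hand": 0.085,"tx": 0.367,"ty": -0.0746,"tz": 0,"ax": 0,"ay": 0,"az": -33.5},
    {"hand": 0.085,"tx": 0.367,"ty": -0.0746,"tz": 0,"ax": 0,"ay": 0,"az": -33.5},
    {"hand": 0.085,"tx": 0.367,"ty": -0.0746,"tz": 0,"ax": 0,"ay": 0,"az": -33.5},
    {"hand": 0.085,"tx": 0.367,"ty": -0.0746,"tz": 0,"ax": 0,"ay": 0,"az": -33.5},
  ],
)

```text
clock: 2.05
position: [526.4, -208.5, 248.7]
orientation: [180.0, 0.0, 71.8]
contact_force: [1.2, -0.1, 0.2]
finger_gap: 0.995
```

```bash
python3 - <<'E'
from h import *
st()
p=vision.camera_params("wrist")
im=vision.camera("wrist");cv2.imwrite("pics/c_wrist.png",im)
print(p)
st()
E
```

```text
t 2.05 pos [ 526.4 -208.5  248.7] ori [1.7996e+02 2.0000e-02 7.1850e+01] F [ 1.25 -0.06  0.21] M [-0.026 -0.032 -0.023] gap 0.995 j [-28.7   5.3 100.5  -0.   74.2 -10.6]
{'camera_matrix': array([[339.78658683,   0.        , 318.33492593],
       [  0.        , 339.78658683, 204.65874246],
       [  0.        ,   0.        ,   1.        ]]), 'distortion': array([-0.06258101,  0.        ,  0.        ,  0.        ,  0.        ]), 'cam_to_world': array([[ 9.50320522e-01, -2.96488952e-01, -9.47903277e-02,
         5.50651894e+02],
       [-3.11270446e-01, -9.03933799e-01, -2.93282112e-01,
        -1.33354654e+02],
       [ 1.27072512e-03,  3.08217437e-01, -9.51315088e-01,
         3.74187579e+02],
       [ 0.00000000e+00,  0.00000000e+00,  0.00000000e+00,
         1.00000000e+00]])}
t 2.1 pos [ 530.8 -202.3  248.8] ori [179.78  -0.4   72.13] F [ 2.43  3.01 -0.66] M [ 0.111 -0.105  0.024] gap 0.997 j [-28.2   5.4 100.4   0.4  74.1 -10.4]
```

View pics/c_wrist.png

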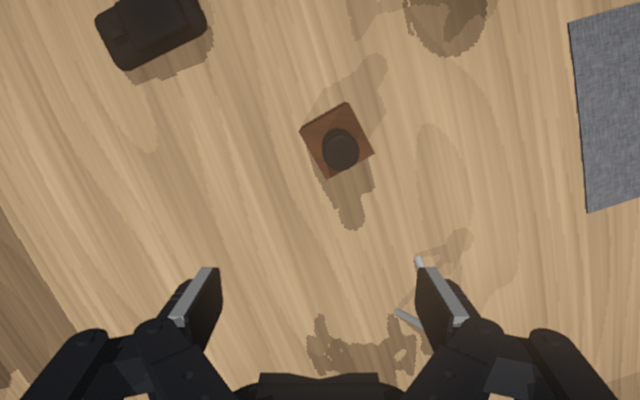

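```bash
python3 - <<'E'
from h import *
st()
p=vision.camera_params("wrist")
im=vision.camera("wrist");cv2.imwrite("pics/d_wrist.png",cv2.resize(im[60:260,220:440],None,fx=3.5,fy=3,interpolation=cv2.INTER_CUBIC)[:600,:770])
for l in ["driver_grip"]:
    for r in cut_out("wrist",l)[:3]:
        v,u=np.nonzero(r['pixels']); print(r['score'],u.min(),u.max(),v.min(),v.max(),u.mean(),v.mean(),r['pixels'].sum())
import pickle;pickle.dump((im,p),open('d.pkl','wb'))
E
```

```text
t 2.1 pos [ 530.8 -202.3  248.8] ori [179.78  -0.4   72.13] F [ 2.43  3.01 -0.66] M [ 0.111 -0.105  0.024] gap 0.997 j [-28.2   5.4 100.4   0.4  74.1 -10.4]
0.66 319 354 137 180 336.24534412955467 158.75708502024293 1235
```

View pics/d_wrist.png

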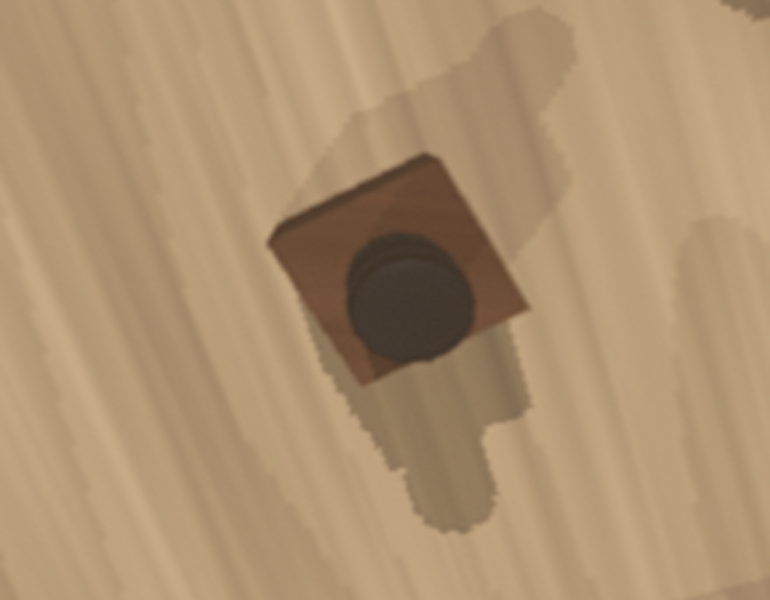

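```bash
python3 - <<'E'
from h import *
import pickle;im,p=pickle.load(open('d.pkl','rb'))
z=lambda a:[(220+x/3.5,60+y/3) for x,y in a]
print(onz(p,z([(410,309)]),122))
C=onz(p,z([(272,243),(437,165),(529,307),(366,385)]),62);print(C.round(1),C.mean(0))
st()
E
```

```text
[[ 554.07904072 -177.26465616  122.        ]]
[[ 525.7 -158.5   62. ]
 [ 573.4 -149.5   62. ]
 [ 584.5 -198.1   62. ]
 [ 535.6 -208.6   62. ]] [ 554.80224456 -178.67335204   62.        ]
t 2.2 pos [ 526.8 -207.8  248.4] ori [179.98  -0.    72.16] F [-0.25 -0.69  0.4 ] M [ 0.004 -0.003 -0.024] gap 0.994 j [-28.6   5.3 100.5   0.   74.2 -10.8]
```

Emit:
drive_tool(
  increments=[
    {"hand": 0.085,"tx": 0.0368,"ty": 0.017,"tz": 0,"ax": 0,"ay": 0,"az": 0},
    {"hand": 0.085,"tx": 0.0368,"ty": 0.017,"tz": 0.03,"ax": 0,"ay": 0,"az": 0},
    {"hand": 0.085,"tx": 0.0368,"ty": 0.017,"tz": 0.06,"ax": 0,"ay": 0,"az": 0},
    {"hand": 0.085,"tx": 0.0368,"ty": 0.017,"tz": 0.078,"ax": 0,"ay": 0,"az": 0},
    {"hand": 0.085,"tx": 0.0368,"ty": 0.017,"tz": 0.078,"ax": 0,"ay": 0,"az": 0},
  ],
)

```text
clock: 2.62
position: [548.7, -180.1, 164.8]
orientation: [-179.4, -0.0, 71.8]
contact_force: [-1.1, 0.8, -1.0]
finger_gap: 0.995
```

```bash
python3 - <<'E'
from h import *
st()
p=vision.camera_params("wrist")
im=vision.camera("wrist");cv2.imwrite("pics/e_wrist.png",im)
s=st()
import pickle;pickle.dump((im,p),open('e.pkl','wb'))
print(proj(p,[[554.1,-177.3,122],[554.8,-178.7,62],list(s['position'])]))
E
```

```text
t 2.62 pos [ 548.7 -180.1  164.8] ori [-1.7939e+02 -4.0000e-02  7.1780e+01] F [-1.13  0.85 -1.01] M [ 0.026  0.056 -0.034] gap 0.995 j [-25.1  11.9 102.5  -0.   66.2  -6.9]
t 2.67 pos [ 550.2 -180.9  167.4] ori [-1.7962e+02 -2.0000e-02  7.1760e+01] F [ 0.65 -0.83 -0.76] M [ 0.028 -0.001 -0.034] gap 0.996 j [-25.1  11.8 102.3  -0.   66.2  -6.9]
[[327.42835313 240.05792837]
 [327.680395   207.0655826 ]
 [322.79293633 294.26500245]]
```

View pics/e_wrist.png

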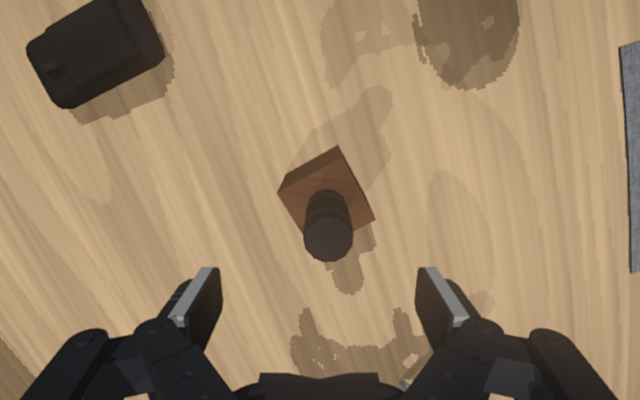

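Emit:
drive_tool(
  increments=[
    {"hand": 0.085,"tx": 0,"ty": 0,"tz": 0.01,"ax": 0,"ay": 0,"az": 0},
    {"hand": 0.085,"tx": 0,"ty": 0,"tz": 0.015,"ax": 0,"ay": 0,"az": 0},
    {"hand": 0.085,"tx": 0,"ty": 0,"tz": 0.015,"ax": 0,"ay": 0,"az": 0},
    {"hand": 0.085,"tx": 0,"ty": 0,"tz": 0.015,"ax": 0,"ay": 0,"az": 0},
  ],
)

```text
clock: 3.0
position: [553.2, -181.1, 156.1]
orientation: [179.9, 0.0, 71.8]
contact_force: [-0.3, 0.4, 0.4]
finger_gap: 0.996
```

```bash
python3 - <<'E'
from h import *
st()
p=vision.camera_params("wrist")
im=vision.camera("wrist");cv2.imwrite("pics/f_wrist.png",im[100:400,120:520])
s=st()
import pickle;pickle.dump((im,p),open('f.pkl','wb'))
print(proj(p,[[554.1,-177.3,122],[554.8,-178.7,62],list(s['position'])]))
E
```

```text
t 3.0 pos [ 553.2 -181.1  156.1] ori [1.7993e+02 1.0000e-02 7.1820e+01] F [-0.26  0.44  0.38] M [-0.005  0.006 -0.039] gap 0.996 j [-25.   12.7 102.7  -0.   64.6  -6.9]
t 3.05 pos [ 553.4 -181.1  156.3] ori [1.7991e+02 1.0000e-02 7.1830e+01] F [-0.18 -0.85  0.38] M [ 0.011  0.024 -0.   ] gap 0.995 j [-25.   12.7 102.6   0.   64.6  -6.9]
[[317.90166593 247.72462127]
 [319.4779853  211.62269842]
 [319.23887025 290.43153605]]
```

View pics/f_wrist.png

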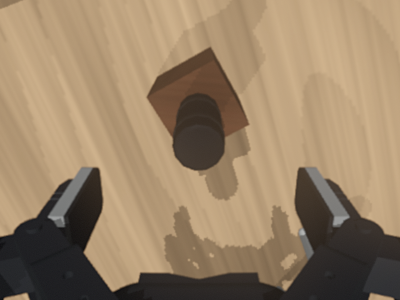

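Emit:
drive_tool(
  increments=[
    {"hand": 0.085,"tx": 0.0036,"ty": 0,"tz": 0.02,"ax": 0,"ay": 0,"az": 0},
    {"hand": 0.085,"tx": 0.0036,"ty": 0,"tz": 0.04,"ax": 0,"ay": 0,"az": 0},
    {"hand": 0.085,"tx": 0.0036,"ty": 0,"tz": 0.06,"ax": 0,"ay": 0,"az": 0},
    {"hand": 0.085,"tx": 0.0036,"ty": 0,"tz": 0.061,"ax": 0,"ay": 0,"az": 0},
    {"hand": 0.085,"tx": 0.0036,"ty": 0,"tz": 0.061,"ax": 0,"ay": 0,"az": 0},
    {"hand": 0.085,"tx": 0.0036,"ty": 0,"tz": 0.061,"ax": 0,"ay": 0,"az": 0},
  ],
)

```text
clock: 3.55
position: [555.0, -177.6, 95.6]
orientation: [179.9, 0.0, 71.9]
contact_force: [-0.2, -1.2, -0.2]
finger_gap: 1.0
```

```bash
python3 - <<'E'
from h import *
st()
p=vision.camera_params("wrist")
im=vision.camera("wrist");cv2.imwrite("pics/g_wrist.png",im[100:400,120:520])
s=st()
print(proj(p,[[554.1,-177.3,122],[554.8,-178.7,62],list(s['position'])]))
E
```

```text
t 3.55 pos [ 555.  -177.6   95.6] ori [1.7989e+02 1.0000e-02 7.1850e+01] F [-0.23 -1.18 -0.22] M [-0.043 -0.07   0.003] gap 1.0 j [-24.6  17.3 104.3   0.   58.2  -6.5]
t 3.6 pos [ 555.4 -177.8   96.2] ori [1.7982e+02 2.0000e-02 7.1850e+01] F [ 0.03 -0.22  0.83] M [ 0.034  0.035 -0.045] gap 0.996 j [-24.6  17.3 104.3   0.   58.2  -6.5]
[[316.42822038 331.06071907]
 [318.87931195 256.87509346]
 [319.90064338 291.20898865]]
```

View pics/g_wrist.png

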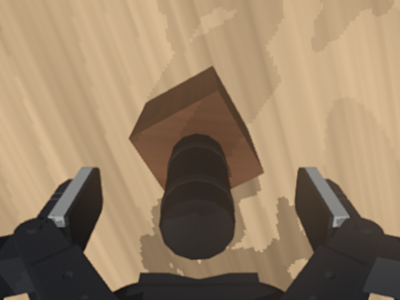

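Emit:
drive_tool(
  increments=[
    {"hand": 0.02,"tx": 0.001,"ty": 0,"tz": 0,"ax": 0,"ay": 0,"az": 0},
    {"hand": 0.02,"tx": 0.001,"ty": 0,"tz": 0,"ax": 0,"ay": 0,"az": 0},
    {"hand": 0.02,"tx": 0.001,"ty": 0,"tz": 0,"ax": 0,"ay": 0,"az": 0},
    {"hand": 0.02,"tx": 0.001,"ty": 0,"tz": 0,"ax": 0,"ay": 0,"az": 0},
    {"hand": 0.02,"tx": 0.001,"ty": 0,"tz": 0,"ax": 0,"ay": 0,"az": 0},
    {"hand": 0.02,"tx": 0.001,"ty": 0,"tz": 0,"ax": 0,"ay": 0,"az": 0},
    {"hand": 0.02,"tx": 0.001,"ty": 0,"tz": 0,"ax": 0,"ay": 0,"az": 0},
    {"hand": 0.02,"tx": 0.001,"ty": 0,"tz": 0,"ax": 0,"ay": 0,"az": 0},
  ],
  squeeze=50,
)

```text
clock: 4.27
position: [554.7, -176.4, 94.8]
orientation: [180.0, 0.0, 71.8]
contact_force: [-0.2, 0.7, 4.6]
finger_gap: 0.313
```

```bash
python3 - <<'E'
from h import *
st()
E
```

```text
t 4.27 pos [ 554.7 -176.4   94.8] ori [179.96   0.    71.84] F [-0.23  0.74  4.58] M [ 0.069  0.08  -0.037] gap 0.313 j [-24.5  17.4 104.4   0.   58.2  -6.4]
```

Emit:
drive_tool(
  increments=[
    {"hand": 0.02,"tx": 0,"ty": 0,"tz": 0,"ax": 0,"ay": 0,"az": 0},
    {"hand": 0.02,"tx": 0,"ty": 0,"tz": -0.005,"ax": 0,"ay": 0,"az": 0},
    {"hand": 0.02,"tx": 0,"ty": 0,"tz": -0.02,"ax": 0,"ay": 0,"az": 0},
    {"hand": 0.02,"tx": 0,"ty": 0,"tz": -0.04,"ax": 0,"ay": 0,"az": 0},
    {"hand": 0.02,"tx": 0,"ty": 0,"tz": -0.06,"ax": 0,"ay": 0,"az": 0},
    {"hand": 0.02,"tx": 0,"ty": 0,"tz": -0.08,"ax": 0,"ay": 0,"az": 0},
    {"hand": 0.02,"tx": 0,"ty": 0,"tz": -0.085,"ax": 0,"ay": 0,"az": 0},
    {"hand": 0.02,"tx": 0,"ty": 0,"tz": -0.085,"ax": 0,"ay": 0,"az": 0},
  ],
)

```text
clock: 4.93
position: [555.5, -176.8, 181.1]
orientation: [179.8, 0.0, 71.8]
contact_force: [1.0, 0.7, -1.1]
finger_gap: 0.317
```

```bash
python3 - <<'E'
from h import *
st()
p=vision.camera_params("wrist")
im=vision.camera("wrist");cv2.imwrite("pics/h_wrist.png",im)
st()
im=vision.camera("scene");cv2.imwrite("pics/h_scene.png",cv2.resize(im[120:320,220:440],None,fx=3,fy=3,interpolation=cv2.INTER_CUBIC))
E
```

```text
t 4.93 pos [ 555.5 -176.8  181.1] ori [1.7978e+02 3.0000e-02 7.1850e+01] F [ 1.01  0.71 -1.09] M [-0.004 -0.02   0.037] gap 0.317 j [-24.5  11.  101.7  -0.   67.1  -6.4]
t 4.98 pos [ 554.4 -176.3  179.3] ori [1.7996e+02 1.0000e-02 7.1850e+01] F [ 0.55  0.34 -1.29] M [-0.022 -0.034  0.047] gap 0.316 j [-24.5  11.1 101.8  -0.   67.1  -6.4]
```

View pics/h_wrist.png

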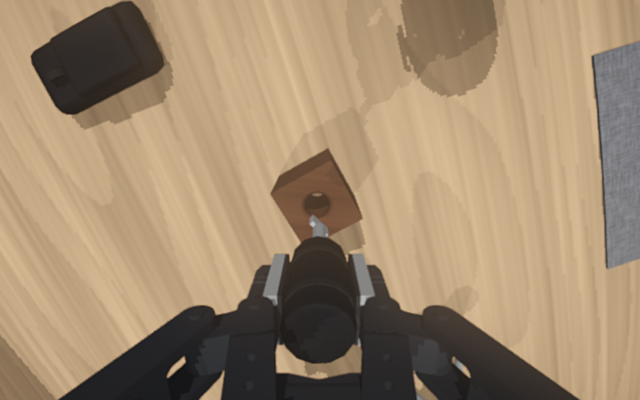

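View pics/h_scene.png

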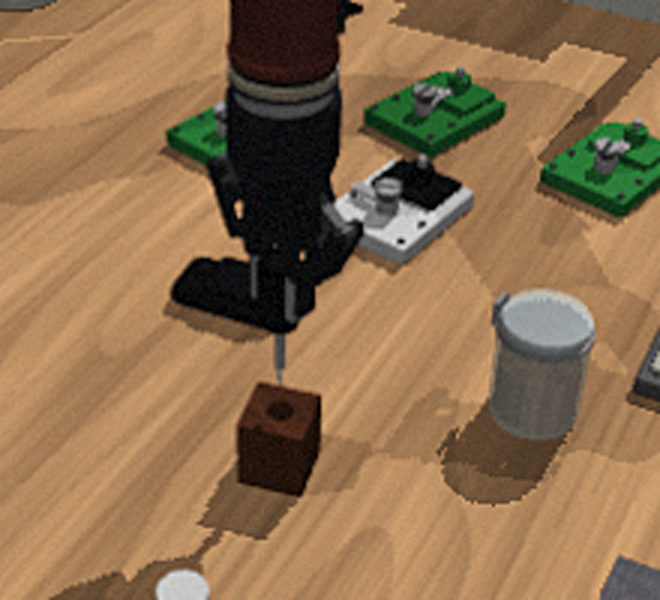

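```bash
python3 - <<'E'
from h import *
s=st()
p=vision.camera_params("wrist")
im=vision.camera("wrist");cv2.imwrite("pics/i_wrist.png",cv2.resize(im[170:270,260:380],None,fx=6,fy=6,interpolation=cv2.INTER_CUBIC))
s=st()
import pickle;pickle.dump((im,p,s),open('i.pkl','wb'))
T=np.array(p['cam_to_world'])
Rt=R.from_euler('xyz',s['orientation'],degrees=True).as_matrix()
tip=s['position']+Rt@np.array([0,0,82])
for k in(78,80,82,84):
  print(k,proj(p,[s['position']+Rt@np.array([0,0,k])]))
print('hole',proj(p,[[554.8,-178.7,62]]), onz(p,[(316,203)],62))
E
```

```text
t 5.03 pos [ 553.6 -176.   178.1] ori [-1.799e+02 -1.000e-02  7.184e+01] F [-0.03  1.07 -0.37] M [ 0.017 -0.019  0.039] gap 0.314 j [-24.6  11.2 101.9  -0.   67.1  -6.4]
t 5.08 pos [ 553.1 -175.7  177.4] ori [-1.7981e+02 -2.0000e-02  7.1840e+01] F [-0.16 -0.67 -0.71] M [-0.    -0.006 -0.011] gap 0.314 j [-24.6  11.2 101.9  -0.   67.1  -6.4]
78 [[317.61569289 223.50650412]]
80 [[317.61591312 222.39488487]]
82 [[317.61613053 221.30221481]]
84 [[317.61634518 220.22801765]]
hole [[321.45944687 208.4589915 ]] [[ 552.25417988 -173.34548645   62.        ]]
```

View pics/i_wrist.png

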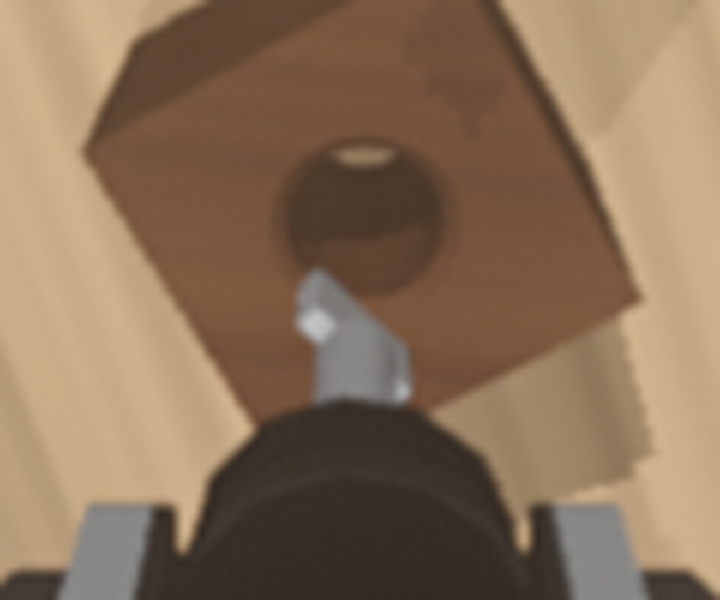

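Emit:
drive_tool(
  increments=[
    {"hand": 0.02,"tx": 0.038,"ty": -0.016,"tz": 0,"ax": 0,"ay": 0,"az": -7},
    {"hand": 0.02,"tx": 0.076,"ty": -0.032,"tz": 0,"ax": 0,"ay": 0,"az": -14},
    {"hand": 0.02,"tx": 0.114,"ty": -0.048,"tz": 0,"ax": 0,"ay": 0,"az": -21},
    {"hand": 0.02,"tx": 0.152,"ty": -0.064,"tz": 0,"ax": 0,"ay": 0,"az": -28},
    {"hand": 0.02,"tx": 0.19,"ty": -0.08,"tz": 0,"ax": 0,"ay": 0,"az": -35},
    {"hand": 0.02,"tx": 0.228,"ty": -0.096,"tz": 0,"ax": 0,"ay": 0,"az": -42},
    {"hand": 0.02,"tx": 0.266,"ty": -0.112,"tz": 0,"ax": 0,"ay": 0,"az": -49},
    {"hand": 0.02,"tx": 0.3056,"ty": -0.1286,"tz": 0,"ax": 0,"ay": 0,"az": -56},
  ],
)

```text
clock: 5.75
position: [525.6, 154.6, 177.3]
orientation: [-179.8, -0.1, 128.2]
contact_force: [1.0, -0.1, -1.2]
finger_gap: 0.308
```

Emit:
drive_tool(
  increments=[
    {"hand": 0.02,"tx": 0,"ty": 0,"tz": 0,"ax": 0,"ay": 0,"az": -7},
    {"hand": 0.02,"tx": 0,"ty": 0,"tz": 0,"ax": 0,"ay": 0,"az": -14},
    {"hand": 0.02,"tx": 0,"ty": 0,"tz": 0,"ax": 0,"ay": 0,"az": -21},
    {"hand": 0.02,"tx": 0,"ty": 0,"tz": 0,"ax": 0,"ay": 0,"az": -28},
    {"hand": 0.02,"tx": 0,"ty": 0,"tz": 0,"ax": 0,"ay": 0,"az": -35},
    {"hand": 0.02,"tx": 0,"ty": 0,"tz": 0,"ax": 0,"ay": 0,"az": -41},
    {"hand": 0.02,"tx": 0,"ty": 0,"tz": 0,"ax": 0,"ay": 0,"az": -41},
    {"hand": 0.02,"tx": 0,"ty": 0,"tz": 0,"ax": 0,"ay": 0,"az": -41},
  ],
)

```text
clock: 6.42
position: [526.4, 152.8, 177.6]
orientation: [-179.9, -0.2, 168.7]
contact_force: [-0.8, 0.9, -1.1]
finger_gap: 0.316
```

```bash
cat > look.py <<'E'
import sys,pickle
from h import *
tag=sys.argv[1]; box=[int(a) for a in sys.argv[2:6]] if len(sys.argv)>2 else None
s=st(); p=vision.camera_params("wrist"); im=vision.camera("wrist")
pickle.dump((im,p,s),open(tag+'.pkl','wb'))
if box: 
    u0,u1,v0,v1=box; f=min(780/(u1-u0),590/(v1-v0)); im=cv2.resize(im[v0:v1,u0:u1],None,fx=f,fy=f,interpolation=cv2.INTER_CUBIC); print('zoom',f)
cv2.imwrite(f"pics/{tag}.png",im)
E
python3 look.py j
```

```text
t 6.42 pos [526.4 152.8 177.6] ori [-1.7994e+02 -1.7000e-01  1.6869e+02] F [-0.81  0.93 -1.08] M [-0.02  -0.001 -0.005] gap 0.316 j [  8.8   7.4 106.3   0.   66.5 -69.8]
```

View pics/j.png

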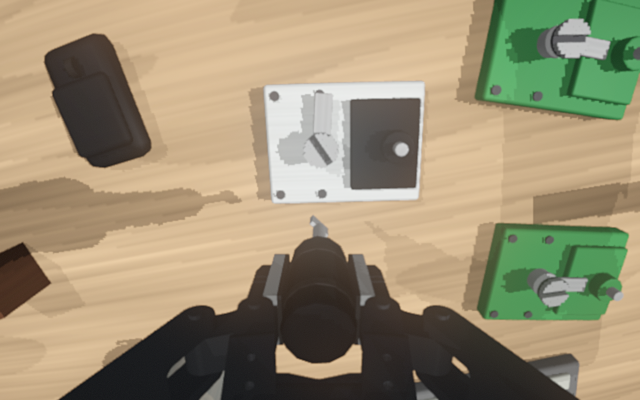

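```bash
python3 look.py k 270 380 110 260; python3 - <<'E'
import pickle,cv2
im,p,s=pickle.load(open('k.pkl','rb'))
a=cv2.resize(im[115:185,285:365],None,fx=8,fy=8,interpolation=cv2.INTER_CUBIC)
cv2.imwrite('pics/k1.png',a)
a=cv2.resize(im[205:255,285:365],None,fx=9,fy=9,interpolation=cv2.INTER_CUBIC)
cv2.imwrite('pics/k2.png',a)
E
```

```text
t 6.47 pos [526.6 152.8 177.9] ori [-1.7995e+02 -1.3000e-01  1.6870e+02] F [ 0.53  0.99 -1.01] M [ 0.05   0.013 -0.008] gap 0.312 j [  8.8   7.4 106.3   0.   66.5 -69.9]
zoom 3.933333333333333
```

View pics/k1.png

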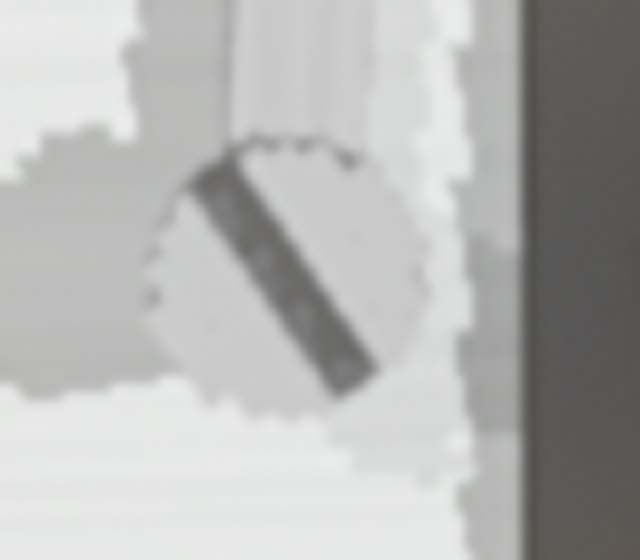

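View pics/k2.png

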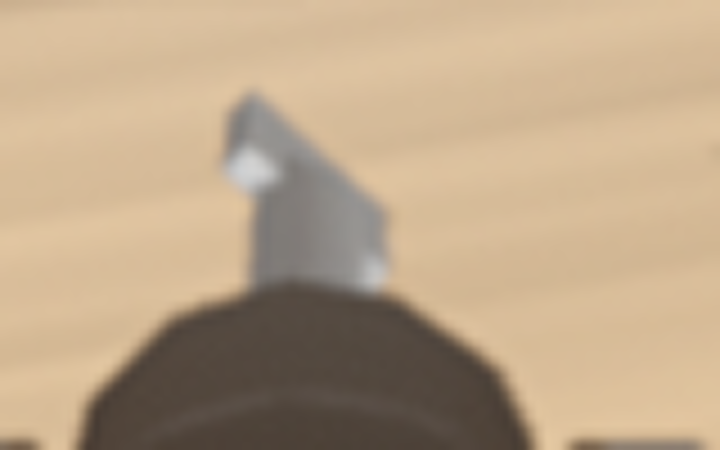

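```bash
python3 - <<'E'
from h import *
import pickle
im,p,s=pickle.load(open('k.pkl','rb'))
zt=s['position'][2]-85.3
A=onz(p,[(311.6,136.25),(329.4,162.75),(320.7,149.4)],48)
B=onz(p,[(285+253/9,205+92/9),(285+385/9,205+212/9)],zt)
ang=lambda v:np.degrees(np.arctan2(v[1],v[0]))
print(A.round(1),'slot ang',ang(A[0]-A[1]),np.linalg.norm(A[0]-A[1]))
print(B.round(1),'blade ang',ang(B[0]-B[1]),np.linalg.norm(B[0]-B[1]))
Rt=R.from_euler('xyz',s['orientation'],degrees=True).as_matrix()
m=B.mean(0); print('edge mid tool',Rt.T@(m-s['position']))
d=(B[0]-B[1])/np.linalg.norm(B[0]-B[1]); n=np.cross([0,0,1],d)
for sg in(1.5,-1.5): print(Rt.T@(m+sg*n-s['position']))
print('tool x',Rt[:,0])
E
```

```text
[[476.4 157.6  48. ]
 [498.7 166.9  48. ]
 [487.4 162.3  48. ]] slot ang -157.36312062704067 24.063833145282203
[[522.3 150.1  92.6]
 [533.5 157.8  92.6]] blade ang -145.38186636577902 13.57171545955596
edge mid tool [-1.19508153  1.44302854 85.29622855]
[-2.27264392  0.39954562 85.29458668]
[-0.11751914  2.48651146 85.29787041]
tool x [-0.98060339  0.19598845  0.00234927]
```

Emit:
drive_tool(
  increments=[
    {"hand": 0.02,"tx": 0.02,"ty": 0.0008,"tz": 0,"ax": 0,"ay": 0,"az": 6},
    {"hand": 0.02,"tx": 0.0426,"ty": 0.0017,"tz": 0,"ax": 0,"ay": 0,"az": 12},
    {"hand": 0.02,"tx": 0.0426,"ty": 0.0017,"tz": 0.01,"ax": 0,"ay": 0,"az": 12},
    {"hand": 0.02,"tx": 0.0426,"ty": 0.0017,"tz": 0.02,"ax": 0,"ay": 0,"az": 12},
    {"hand": 0.02,"tx": 0.0426,"ty": 0.0017,"tz": 0.03,"ax": 0,"ay": 0,"az": 12},
    {"hand": 0.02,"tx": 0.0426,"ty": 0.0017,"tz": 0.035,"ax": 0,"ay": 0,"az": 12},
    {"hand": 0.02,"tx": 0.0426,"ty": 0.0017,"tz": 0.035,"ax": 0,"ay": 0,"az": 12},
    {"hand": 0.02,"tx": 0.0426,"ty": 0.0017,"tz": 0.035,"ax": 0,"ay": 0,"az": 12},
  ],
)

```text
clock: 7.18
position: [486.1, 162.6, 143.5]
orientation: [-180.0, -0.1, 156.8]
contact_force: [0.9, 0.4, -1.3]
finger_gap: 0.314
```

```bash
python3 look.py l 280 360 195 255; python3 - <<'E'
from h import *
import pickle
im,p,s=pickle.load(open('l.pkl','rb'))
print(vision.camera_params("wrist")['cam_to_world'][:,3]-p['cam_to_world'][:,3])
print(proj(p,[[487.4,162.3,48]]))
im=vision.camera("scene");cv2.imwrite("pics/l_scene.png",cv2.resize(im[150:230,300:400],None,fx=7,fy=7,interpolation=cv2.INTER_CUBIC))
E
```

```text
t 7.18 pos [486.1 162.6 143.5] ori [-1.7995e+02 -6.0000e-02  1.5683e+02] F [ 0.91  0.42 -1.33] M [-0.034 -0.006  0.022] gap 0.314 j [ 10.6   5.6 112.4  -0.   62.1 -56.2]
zoom 9.75
[0.27284364 0.08711347 0.55130332 0.        ]
[[318.83744539 216.95511576]]
```

View pics/l.png

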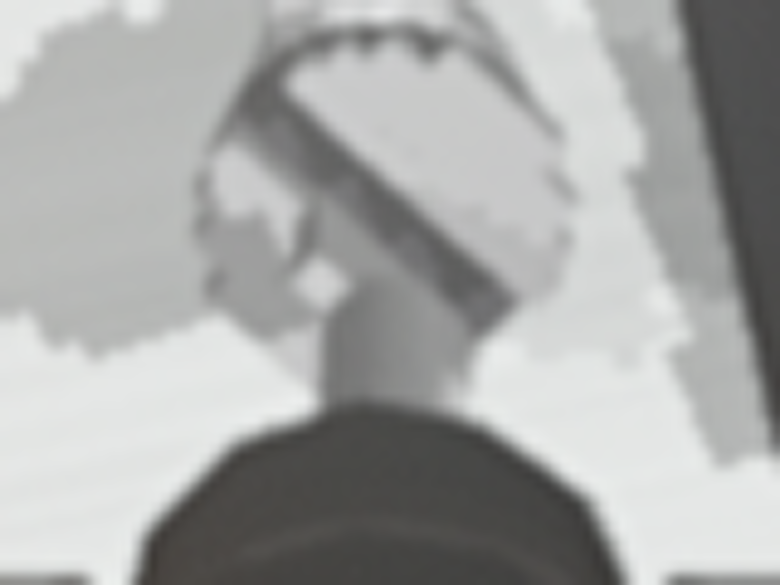

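View pics/l_scene.png

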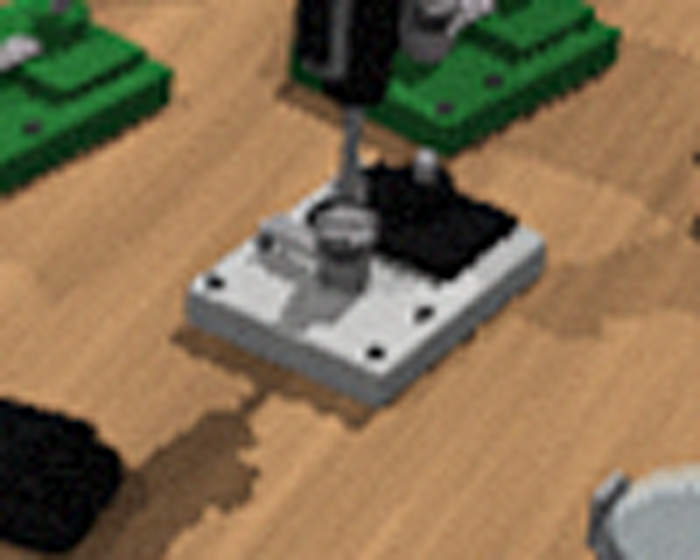

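```bash
cat > ov.py <<'E'
import sys,pickle
from h import *
tag=sys.argv[1]; off=[float(a) for a in sys.argv[2:5]]; ba=float(sys.argv[5]) # blade angle in tool frame (deg about tool z from tool x)
u0,u1,v0,v1=[int(a) for a in sys.argv[6:10]]
im,p,s=pickle.load(open(tag+'.pkl','rb'))
f=min(780/(u1-u0),590/(v1-v0))
g=im[v0:v1,u0:u1].astype(float); lo,hi=90,230
g=np.clip((g-lo)/(hi-lo)*255,0,255).astype(np.uint8)
g=cv2.resize(g,None,fx=f,fy=f,interpolation=cv2.INTER_CUBIC); g0=g.copy()
Rt=R.from_euler('xyz',s['orientation'],degrees=True).as_matrix()
a=np.radians(ba); d=np.array([np.cos(a),np.sin(a),0]); n=np.array([-np.sin(a),np.cos(a),0]); o=np.array(off)
def dr(pts,c):
    q=proj(p,[s['position']+Rt@x for x in pts]); q=((q+.5-[u0,v0])*f).astype(int)
    cv2.polylines(g,[q.reshape(-1,1,2)],True,c,1)
for z,c in((0,(0,0,255)),(-12,(0,200,0))):
    dr([o+[0,0,z]+7*sx*d+1.5*sy*n for sx,sy in((1,1),(1,-1),(-1,-1),(-1,1))],c)
cv2.imwrite(f'pics/{tag}_ov.png',g); cv2.imwrite(f'pics/{tag}_ct.png',g0)
print(tag,f)
E
python3 - <<'E'
# blade tool angle: world = yaw - theta
print(168.7-34.6)
E
python3 ov.py k -2.27 0.4 85.3 134.1 290 350 205 250; python3 ov.py l -2.27 0.4 85.3 134.1 290 350 195 240
```

```text
134.1
k 13.0
l 13.0
```

View pics/k_ov.png

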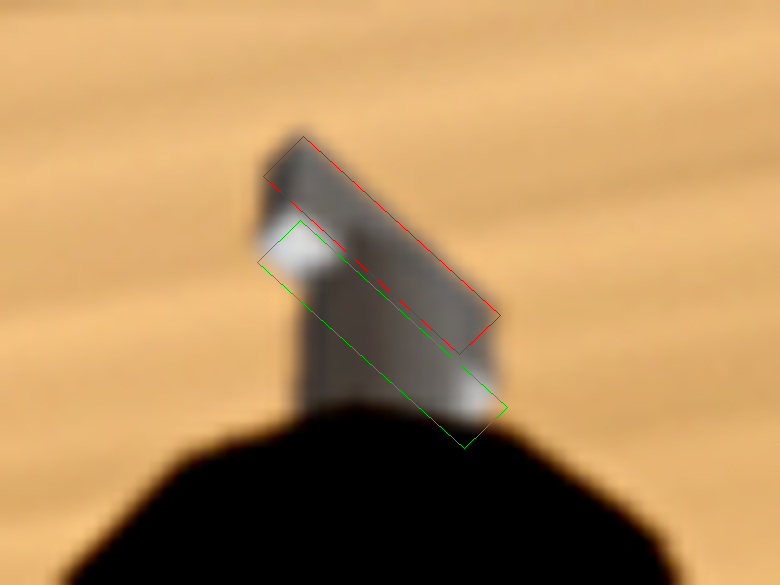

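View pics/l_ov.png

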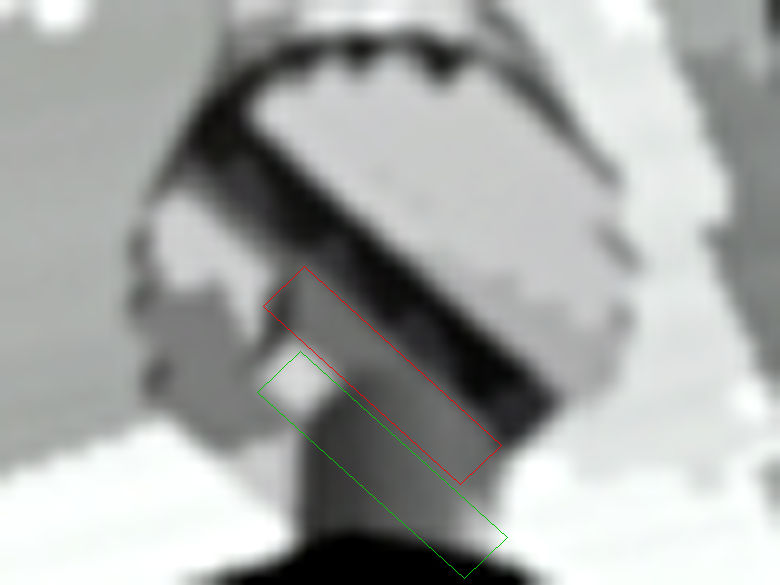

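View pics/l_ct.png

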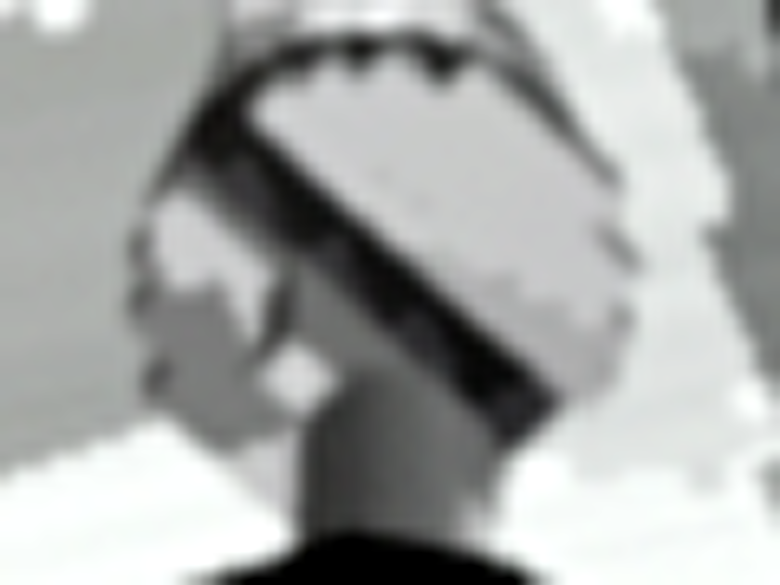

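```bash
python3 -c "
from h import *
st()"
```

```text
t 7.28 pos [486.7 162.8 144.6] ori [1.7998e+02 3.0000e-02 1.5683e+02] F [ 0.51  0.32 -1.75] M [ 0.049 -0.007  0.047] gap 0.313 j [ 10.7   5.5 112.3  -0.   62.1 -56.2]
```

Emit:
drive_tool(
  increments=[
    {"hand": 0.02,"tx": 0,"ty": 0,"tz": 0.003,"ax": 0,"ay": 0,"az": 0},
    {"hand": 0.02,"tx": 0,"ty": 0,"tz": 0.006,"ax": 0,"ay": 0,"az": 0},
    {"hand": 0.02,"tx": 0,"ty": 0,"tz": 0.008,"ax": 0,"ay": 0,"az": 0},
    {"hand": 0.02,"tx": 0,"ty": 0,"tz": 0.008,"ax": 0,"ay": 0,"az": 0},
    {"hand": 0.02,"tx": 0,"ty": 0,"tz": 0.008,"ax": 0,"ay": 0,"az": 0},
    {"hand": 0.02,"tx": 0,"ty": 0,"tz": 0.008,"ax": 0,"ay": 0,"az": 0},
  ],
)

```text
clock: 7.78
position: [486.1, 162.9, 136.4]
orientation: [180.0, 0.0, 156.8]
contact_force: [0.2, 0.8, -1.1]
finger_gap: 0.32
```

```bash
python3 look.py m 290 350 195 240; python3 ov.py m -2.27 0.4 85.3 134.1 290 350 195 240
```

```text
t 7.78 pos [486.1 162.9 136.4] ori [1.8000e+02 1.0000e-02 1.5685e+02] F [ 0.2   0.79 -1.07] M [ 0.007 -0.02   0.062] gap 0.32 j [ 10.7   6.1 112.7   0.   61.2 -56.2]
zoom 13.0
m 13.0
```

View pics/m_ov.png

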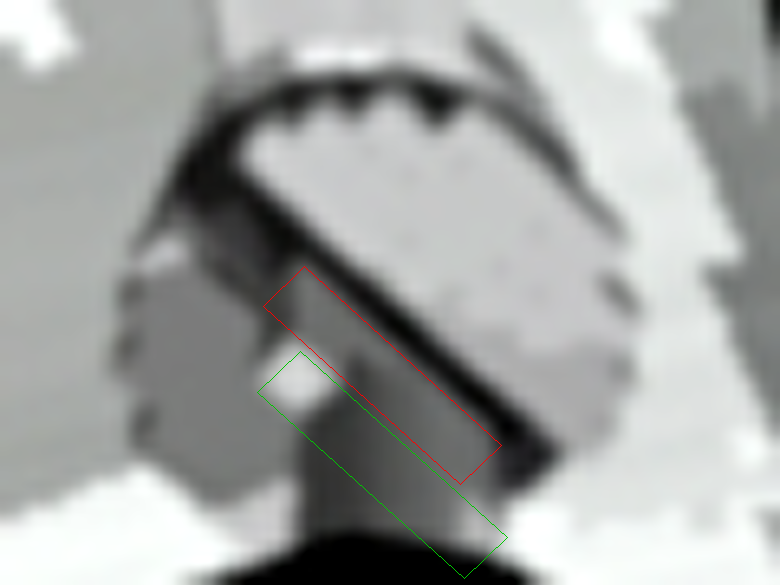

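```bash
cat > ov2.py <<'E'
import sys,pickle
from h import *
tag=sys.argv[1]; cx,cy,cz,ang=[float(a) for a in sys.argv[2:6]]
u0,u1,v0,v1=[int(a) for a in sys.argv[6:10]]
im,p,s=pickle.load(open(tag+'.pkl','rb'))
f=min(780/(u1-u0),590/(v1-v0))
g=cv2.imread(f'pics/{tag}_ov.png')
a=np.radians(ang); d=np.array([np.cos(a),np.sin(a),0]); n=np.array([-np.sin(a),np.cos(a),0]); o=np.array([cx,cy,cz])
def dr(pts,c):
    q=proj(p,pts); q=((q+.5-[u0,v0])*f).astype(int)
    cv2.polylines(g,[q.reshape(-1,1,2)],True,c,1)
t=np.linspace(0,2*np.pi,60)
dr([o+13*(np.cos(x)*d+np.sin(x)*n) for x in t],(255,0,0))
dr([o+12.6*sx*d+2.8*sy*n for sx,sy in((1,1),(1,-1),(-1,-1),(-1,1))],(255,0,255))
cv2.imwrite(f'pics/{tag}_ov2.png',g)
E
python3 ov2.py m 487.4 162.3 48 22.6 290 350 195 240
```

```text
(no output)
```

View pics/m_ov2.png

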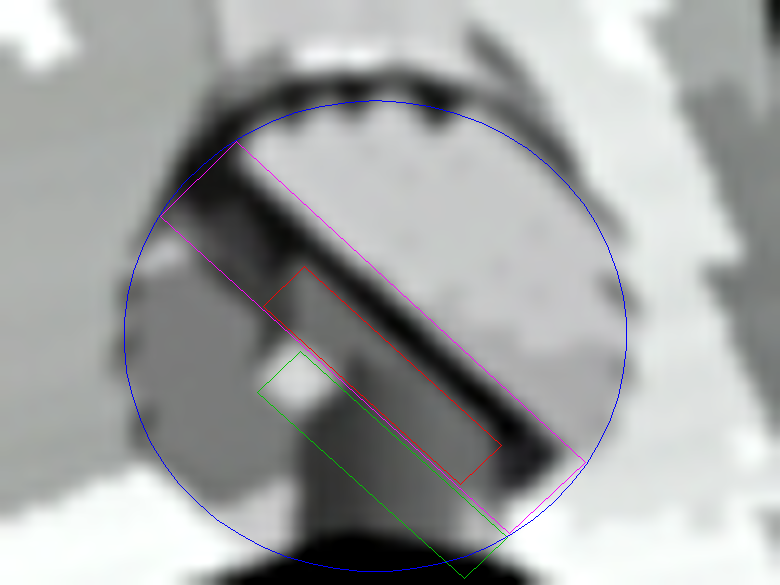

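Emit:
drive_tool(
  increments=[
    {"hand": 0.02,"tx": 0.0012,"ty": -0.0005,"tz": 0,"ax": 0,"ay": 0,"az": 0},
    {"hand": 0.02,"tx": 0.0012,"ty": -0.0005,"tz": 0.001,"ax": 0,"ay": 0,"az": 0},
    {"hand": 0.02,"tx": 0.0012,"ty": -0.0005,"tz": 0.003,"ax": 0,"ay": 0,"az": 0},
    {"hand": 0.02,"tx": 0.0012,"ty": -0.0005,"tz": 0.004,"ax": 0,"ay": 0,"az": 0},
    {"hand": 0.02,"tx": 0.0012,"ty": -0.0005,"tz": 0.005,"ax": 0,"ay": 0,"az": 0},
    {"hand": 0.02,"tx": 0.0012,"ty": -0.0005,"tz": 0.005,"ax": 0,"ay": 0,"az": 0},
    {"hand": 0.02,"tx": 0.0012,"ty": -0.0005,"tz": 0.005,"ax": 0,"ay": 0,"az": 0},
  ],
)

```text
clock: 8.42
position: [484.6, 162.8, 131.1]
orientation: [-180.0, -0.0, 156.8]
contact_force: [0.3, 0.2, -1.3]
finger_gap: 0.32
```

```bash
python3 look.py n 290 350 195 240; python3 ov.py n -2.27 0.4 85.3 134.1 290 350 195 240;python3 -c "
from h import *
st()"
```

```text
t 8.42 pos [484.6 162.8 131.1] ori [-1.7999e+02 -2.0000e-02  1.5684e+02] F [ 0.33  0.16 -1.35] M [-0.03   0.036 -0.021] gap 0.32 j [ 10.7   6.4 113.   -0.   60.6 -56.1]
zoom 13.0
n 13.0
t 8.47 pos [484.7 162.9 131.3] ori [-180.     -0.    156.85] F [ 0.23 -0.11 -1.07] M [ 0.     0.014 -0.027] gap 0.317 j [ 10.7   6.4 113.    0.   60.6 -56.1]
```

View pics/n_ov.png

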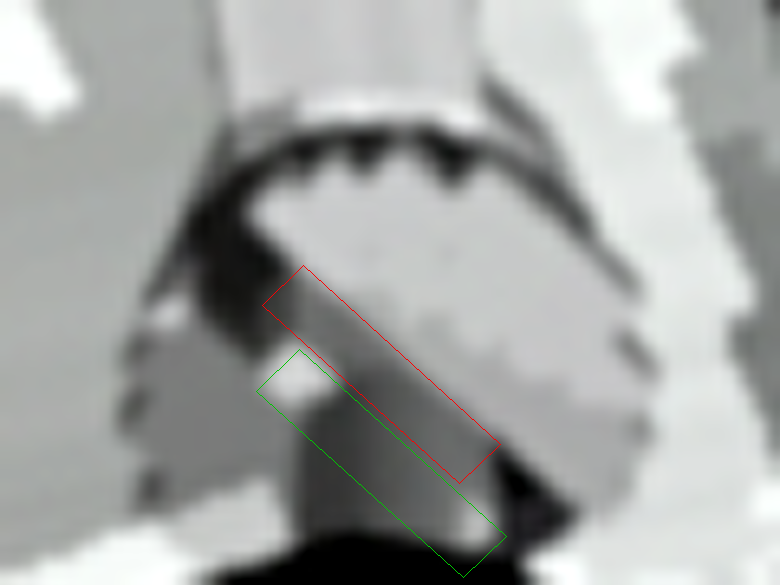

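Emit:
drive_tool(
  increments=[
    {"hand": 0.02,"tx": 0,"ty": 0,"tz": 0.001,"ax": 0,"ay": 0,"az": 0},
    {"hand": 0.02,"tx": 0,"ty": 0,"tz": 0.002,"ax": 0,"ay": 0,"az": 0},
    {"hand": 0.02,"tx": 0,"ty": 0,"tz": 0.003,"ax": 0,"ay": 0,"az": 0},
    {"hand": 0.02,"tx": 0,"ty": 0,"tz": 0.003,"ax": 0,"ay": 0,"az": 0},
    {"hand": 0.02,"tx": 0,"ty": 0,"tz": 0.003,"ax": 0,"ay": 0,"az": 0},
  ],
)

```text
clock: 8.88
position: [484.6, 162.8, 128.2]
orientation: [-180.0, -0.0, 156.8]
contact_force: [-0.4, 0.0, -0.4]
finger_gap: 0.317
```

```bash
python3 look.py o 290 350 195 240; python3 ov.py o -2.27 0.4 85.3 134.1 290 350 195 240;python3 -c "
from h import *
st()"
```

```text
t 8.88 pos [484.6 162.8 128.2] ori [-1.7999e+02 -1.0000e-02  1.5684e+02] F [-0.4   0.02 -0.42] M [ 0.015 -0.03   0.011] gap 0.317 j [ 10.7   6.7 113.1   0.   60.3 -56.1]
zoom 13.0
o 13.0
t 8.93 pos [484.7 162.8 128.2] ori [-1.8000e+02 -1.0000e-02  1.5684e+02] F [-0.93  0.33 -1.43] M [ 0.046 -0.012  0.008] gap 0.315 j [ 10.7   6.7 113.1  -0.   60.3 -56.1]
```

View pics/o_ov.png

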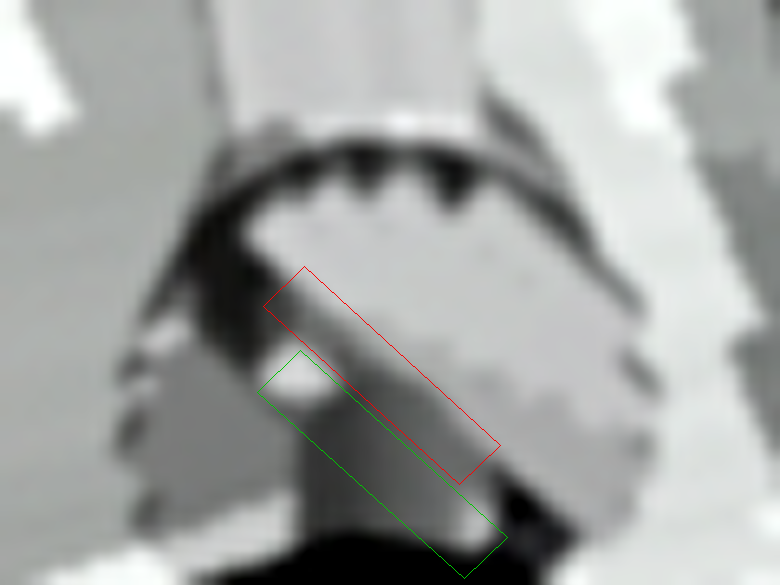

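Emit:
drive_tool(
  increments=[
    {"hand": 0.02,"tx": 0,"ty": 0,"tz": 0.0005,"ax": 0,"ay": 0,"az": 0},
    {"hand": 0.02,"tx": 0,"ty": 0,"tz": 0.001,"ax": 0,"ay": 0,"az": 0},
    {"hand": 0.02,"tx": 0,"ty": 0,"tz": 0.0015,"ax": 0,"ay": 0,"az": 0},
    {"hand": 0.02,"tx": 0,"ty": 0,"tz": 0.0015,"ax": 0,"ay": 0,"az": 0},
  ],
)

```text
clock: 9.27
position: [484.9, 162.9, 127.0]
orientation: [180.0, 0.0, 156.8]
contact_force: [-0.1, 0.6, 0.1]
finger_gap: 0.313
```

```bash
python3 look.py q 290 350 195 240;for i in 1 2 3; do python3 -c "
from h import *
vision.camera('top')
st()"; done
```

```text
t 9.27 pos [484.9 162.9 127. ] ori [1.7998e+02 2.0000e-02 1.5684e+02] F [-0.07  0.58  0.06] M [ 0.001  0.028 -0.027] gap 0.313 j [ 10.7   6.8 113.1   0.   60.1 -56.1]
zoom 13.0
t 9.37 pos [484.9 162.9 127.1] ori [1.7999e+02 2.0000e-02 1.5685e+02] F [-0.08 -0.27  1.05] M [-0.05   0.006  0.015] gap 0.313 j [ 10.7   6.8 113.1  -0.   60.1 -56.1]
t 9.42 pos [484.9 162.9 127. ] ori [1.7999e+02 2.0000e-02 1.5684e+02] F [-0.9  -0.29  0.57] M [-0.026  0.062 -0.009] gap 0.319 j [ 10.7   6.8 113.1  -0.   60.1 -56.1]
t 9.47 pos [484.9 162.9 127. ] ori [1.7999e+02 2.0000e-02 1.5684e+02] F [ 0.89 -0.02  0.09] M [-0.038  0.099 -0.035] gap 0.32 j [ 10.7   6.8 113.1   0.   60.1 -56.1]
```

Emit:
drive_tool(
  increments=[
    {"hand": 0.02,"tx": 0,"ty": 0,"tz": -0.004,"ax": 0,"ay": 0,"az": 0},
    {"hand": 0.02,"tx": 0,"ty": 0,"tz": -0.012,"ax": 0,"ay": 0,"az": 0},
    {"hand": 0.02,"tx": 0,"ty": 0,"tz": -0.03,"ax": 0,"ay": 0,"az": 7},
    {"hand": 0.02,"tx": 0,"ty": -0.01,"tz": -0.05,"ax": 0,"ay": 0,"az": 14},
    {"hand": 0.02,"tx": -0.0025,"ty": -0.0415,"tz": -0.05,"ax": 0,"ay": 0,"az": 21},
    {"hand": 0.02,"tx": -0.0025,"ty": -0.0415,"tz": -0.05,"ax": 0,"ay": 0,"az": 28},
    {"hand": 0.02,"tx": -0.0025,"ty": -0.0415,"tz": -0.05,"ax": 0,"ay": 0,"az": 35},
    {"hand": 0.02,"tx": -0.0025,"ty": -0.0415,"tz": -0.05,"ax": 0,"ay": 0,"az": 42},
  ],
)

```text
clock: 10.13
position: [470.7, 123.3, 177.6]
orientation: [179.9, 0.0, 114.4]
contact_force: [0.3, -0.6, -1.2]
finger_gap: 0.316
```

Emit:
drive_tool(
  increments=[
    {"hand": 0.02,"tx": 0,"ty": 0,"tz": 0,"ax": 0,"ay": 0,"az": 7},
    {"hand": 0.02,"tx": 0,"ty": 0,"tz": 0,"ax": 0,"ay": 0,"az": 14},
    {"hand": 0.02,"tx": 0,"ty": 0,"tz": 0,"ax": 0,"ay": 0,"az": 21},
    {"hand": 0.02,"tx": 0,"ty": 0,"tz": 0,"ax": 0,"ay": 0,"az": 28},
    {"hand": 0.02,"tx": 0,"ty": 0,"tz": 0,"ax": 0,"ay": 0,"az": 35},
    {"hand": 0.02,"tx": 0,"ty": 0,"tz": 0,"ax": 0,"ay": 0,"az": 42},
    {"hand": 0.02,"tx": 0,"ty": 0,"tz": 0,"ax": 0,"ay": 0,"az": 48},
    {"hand": 0.02,"tx": 0,"ty": 0,"tz": 0,"ax": 0,"ay": 0,"az": 48},
  ],
)

```text
clock: 10.8
position: [470.8, 123.8, 177.3]
orientation: [180.0, -0.0, 66.7]
contact_force: [-0.1, 0.6, -1.3]
finger_gap: 0.314
```

```bash
python3 look.py r0; python3 look.py r; python3 - <<'E'
import pickle,cv2
im,p,s=pickle.load(open('r.pkl','rb'))
a=cv2.resize(im[115:185,285:365],None,fx=8,fy=8,interpolation=cv2.INTER_CUBIC)
cv2.imwrite('pics/r1.png',a)
E
python3 ov.py r -2.27 0.4 85.3 134.1 290 350 205 250
python3 -c "
from h import *
st()"
```

```text
t 10.8 pos [470.8 123.8 177.3] ori [ 1.7998e+02 -2.0000e-02  6.6750e+01] F [-0.1   0.56 -1.35] M [ 0.046 -0.026  0.002] gap 0.314 j [  6.5  -0.3 114.4   0.   65.8  29.7]
t 10.85 pos [470.8 123.7 177.3] ori [ 1.7998e+02 -1.0000e-02  6.6970e+01] F [ 0.18  0.52 -1.19] M [-0.012 -0.019  0.02 ] gap 0.318 j [  6.5  -0.3 114.4   0.   65.8  29.5]
r 13.0
t 10.9 pos [470.8 123.7 177.2] ori [ 1.7998e+02 -2.0000e-02  6.7000e+01] F [-0.37 -0.25 -0.83] M [-0.026  0.027 -0.023] gap 0.315 j [  6.5  -0.3 114.4   0.   65.8  29.5]
```

View pics/r.png

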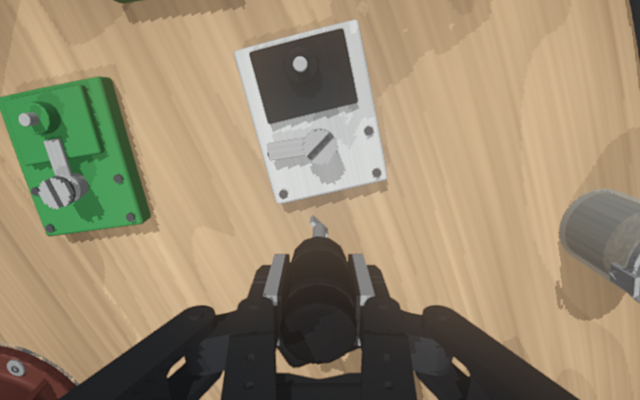

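View pics/r1.png

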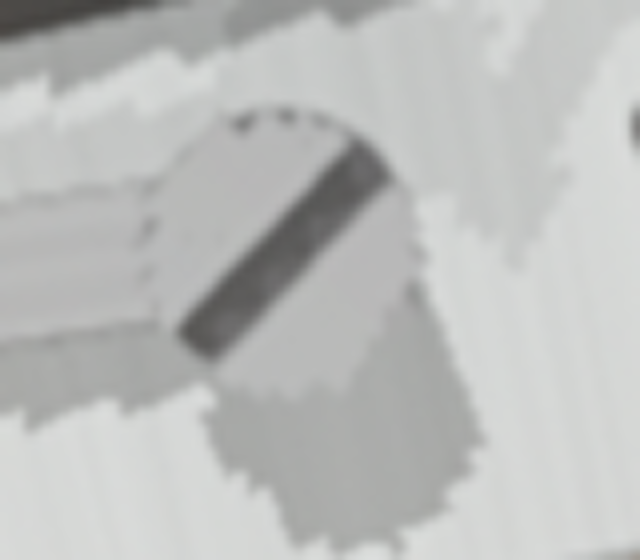

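View pics/r_ov.png

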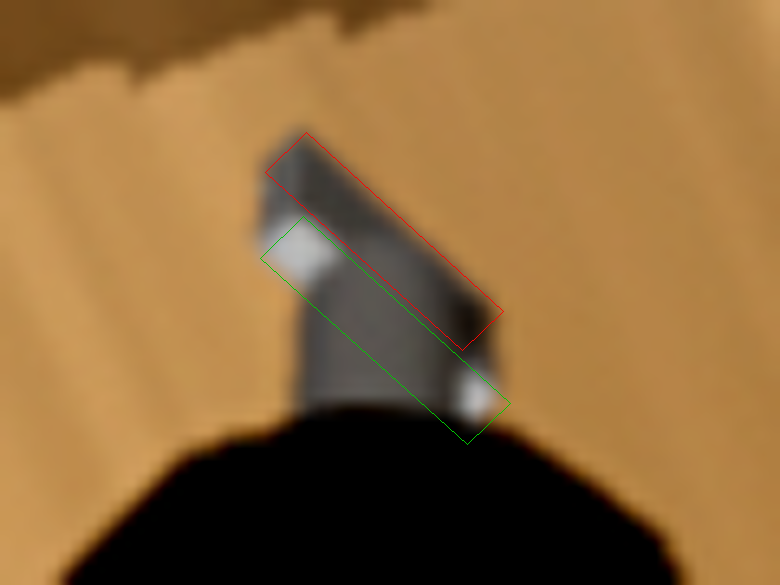

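```bash
python3 - <<'E'
from h import *
import pickle
def w(tag,x,y,z=48):
    im,p,s=pickle.load(open(tag+'.pkl','rb'))
    return onz(p,[(285+(x+.5)/8-.5,115+(y+.5)/8-.5)],z)[0][:2],s
H1,s1=w('k',285,276); H2,s2=w('r',283.5,251)
print(H1,H2,H2-H1)
A=[R.from_euler('xyz',s['orientation'],degrees=True).as_matrix()[:2,:2] for s in(s1,s2)]
# H_i = H + A_i b
M=np.r_[np.c_[np.eye(2),A[0]],np.c_[np.eye(2),A[1]]]
x=np.linalg.solve(M,np.r_[H1,H2]); print('H',x[:2],'b',x[2:])
# slot angle from r
a,_=w('r',368,160);b,_=w('r',197,345);print('slot',np.degrees(np.arctan2(*(a-b)[::-1])))
# arm direction from r: arm mid-line at left border (0,~262), centre
E
```

```text
[487.06245817 162.00122473] [488.51747832 162.49920509] [1.45502015 0.49798036]
H [487.9925806  161.65820891] b [0.97931344 0.15406971]
slot 24.25231142244158
```

Emit:
drive_tool(
  increments=[
    {"hand": 0.02,"tx": 0.0207,"ty": -0.0011,"tz": 0,"ax": 0,"ay": 0,"az": -7},
    {"hand": 0.02,"tx": 0.0414,"ty": -0.0022,"tz": 0,"ax": 0,"ay": 0,"az": -14},
    {"hand": 0.02,"tx": 0.0414,"ty": -0.0022,"tz": 0,"ax": 0,"ay": 0,"az": -21},
    {"hand": 0.02,"tx": 0.0414,"ty": -0.0022,"tz": 0,"ax": 0,"ay": 0,"az": -28},
    {"hand": 0.02,"tx": 0.0414,"ty": -0.0022,"tz": 0,"ax": 0,"ay": 0,"az": -35},
    {"hand": 0.02,"tx": 0.0414,"ty": -0.0022,"tz": 0,"ax": 0,"ay": 0,"az": -42},
    {"hand": 0.02,"tx": 0.0414,"ty": -0.0022,"tz": 0,"ax": 0,"ay": 0,"az": -49},
    {"hand": 0.02,"tx": 0.0414,"ty": -0.0022,"tz": 0,"ax": 0,"ay": 0,"az": -55.85},
  ],
)

```text
clock: 11.57
position: [485.0, 162.7, 177.0]
orientation: [180.0, -0.0, 123.2]
contact_force: [-1.3, -0.3, -1.1]
finger_gap: 0.315
```

Emit:
drive_tool(
  increments=[
    {"hand": 0.02,"tx": 0,"ty": 0,"tz": 0,"ax": 0,"ay": 0,"az": -7},
    {"hand": 0.02,"tx": 0,"ty": 0,"tz": 0.005,"ax": 0,"ay": 0,"az": -14},
    {"hand": 0.02,"tx": 0,"ty": 0,"tz": 0.015,"ax": 0,"ay": 0,"az": -21},
    {"hand": 0.02,"tx": 0,"ty": 0,"tz": 0.025,"ax": 0,"ay": 0,"az": -28},
    {"hand": 0.02,"tx": 0,"ty": 0,"tz": 0.033,"ax": 0,"ay": 0,"az": -34},
    {"hand": 0.02,"tx": 0,"ty": 0,"tz": 0.036,"ax": 0,"ay": 0,"az": -34},
    {"hand": 0.02,"tx": 0,"ty": 0,"tz": 0.036,"ax": 0,"ay": 0,"az": -34},
    {"hand": 0.02,"tx": 0,"ty": 0,"tz": 0.036,"ax": 0,"ay": 0,"az": -34},
  ],
)

```text
clock: 12.23
position: [485.0, 162.7, 141.0]
orientation: [180.0, 0.0, 156.6]
contact_force: [0.3, -0.2, -0.2]
finger_gap: 0.318
```

```bash
python3 look.py s1;python3 ov.py s1 -2.2 0.4 85.3 134.1 290 350 195 240; python3 -c "
from h import *
st()"
```

```text
t 12.23 pos [485.  162.7 141. ] ori [180.     0.   156.62] F [ 0.33 -0.17 -0.2 ] M [ 0.034  0.009 -0.012] gap 0.318 j [ 10.7   5.6 112.6   0.   61.7 -55.9]
s1 13.0
t 12.28 pos [485.4 162.7 141.4] ori [1.7997e+02 4.0000e-02 1.5663e+02] F [ 0.87 -0.9  -0.74] M [ 0.024 -0.013  0.013] gap 0.312 j [ 10.7   5.6 112.6   0.   61.7 -56. ]
```

View pics/s1_ct.png

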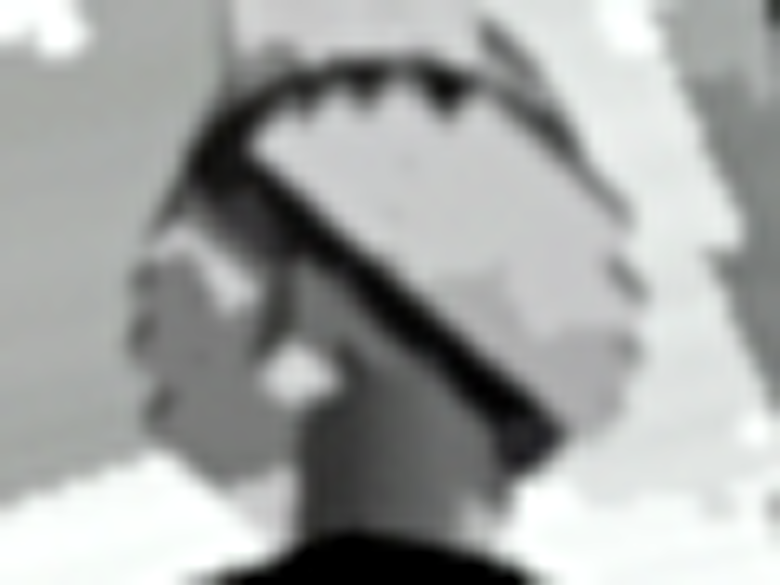

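Emit:
drive_tool(
  increments=[
    {"hand": 0.02,"tx": 0,"ty": 0,"tz": 0.003,"ax": 0,"ay": 0,"az": 0},
    {"hand": 0.02,"tx": 0,"ty": 0,"tz": 0.006,"ax": 0,"ay": 0,"az": 0},
    {"hand": 0.02,"tx": 0,"ty": 0,"tz": 0.008,"ax": 0,"ay": 0,"az": 0},
    {"hand": 0.02,"tx": 0,"ty": 0,"tz": 0.01,"ax": 0,"ay": 0,"az": 0},
    {"hand": 0.02,"tx": 0,"ty": 0,"tz": 0.012,"ax": 0,"ay": 0,"az": 0},
    {"hand": 0.02,"tx": 0,"ty": 0,"tz": 0.0133,"ax": 0,"ay": 0,"az": 0},
    {"hand": 0.02,"tx": 0,"ty": 0,"tz": 0.0133,"ax": 0,"ay": 0,"az": 0},
    {"hand": 0.02,"tx": 0,"ty": 0,"tz": 0.0133,"ax": 0,"ay": 0,"az": 0},
  ],
)

```text
clock: 12.95
position: [485.0, 162.6, 127.6]
orientation: [-180.0, -0.0, 156.7]
contact_force: [-0.8, -0.5, -0.4]
finger_gap: 0.313
```

```bash
cat > avg.py <<'E'
from h import *
import sys
n=int(sys.argv[1]) if len(sys.argv)>1 else 6
F=[];M=[]
for i in range(n):
    vision.camera("wrist"); s=sensors.observe(); F.append(s['contact_force']);M.append(s['ft_torque'])
print('t',round(s['clock'],2),'pos',s['position'].round(2),'yaw',s['orientation'].round(2),'F',np.mean(F,0).round(2),'M',np.mean(M,0).round(3),'sd',np.std(M,0).round(3),'j6',round(s['joints'][5],1))
E
python3 look.py s2;python3 ov.py s2 -2.2 0.4 85.3 134.1 290 350 195 240; python3 avg.py
```

```text
t 12.95 pos [485.  162.6 127.6] ori [-1.7999e+02 -1.0000e-02  1.5669e+02] F [-0.84 -0.53 -0.41] M [-0.036  0.123  0.049] gap 0.313 j [ 10.7   6.8 113.1  -0.   60.2 -56. ]
s2 13.0
t 13.3 pos [484.95 162.62 127.57] yaw [-180.      0.    156.69] F [-0.71 -0.29  0.3 ] M [-0.056  0.119 -0.001] sd [0.013 0.018 0.031] j6 -56.0
```

View pics/s2_ct.png

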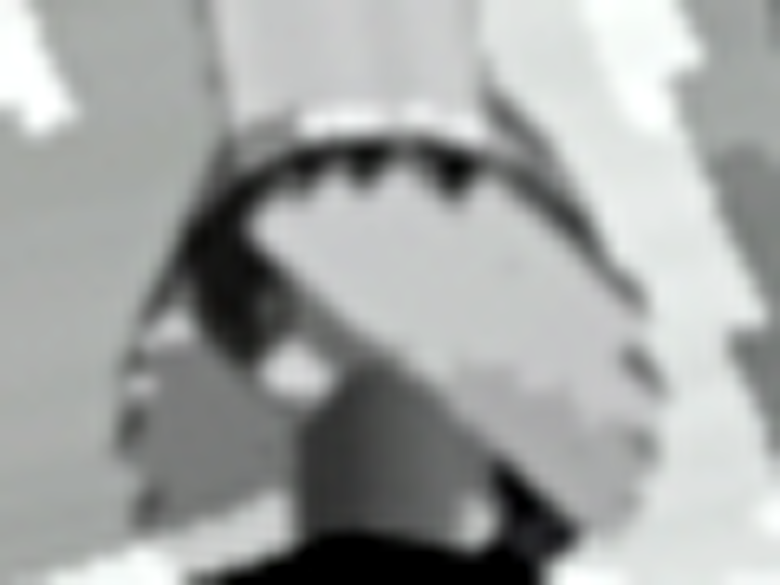

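Emit:
drive_tool(
  increments=[
    {"hand": 0.02,"tx": 1e-05,"ty": 0.00017,"tz": -0.0004,"ax": 0,"ay": 0,"az": 3},
    {"hand": 0.02,"tx": 1e-05,"ty": 0.00034,"tz": -0.0004,"ax": 0,"ay": 0,"az": 6},
    {"hand": 0.02,"tx": 0,"ty": 0.0005,"tz": -0.0004,"ax": 0,"ay": 0,"az": 9},
    {"hand": 0.02,"tx": -2e-05,"ty": 0.00067,"tz": -0.0004,"ax": 0,"ay": 0,"az": 12},
    {"hand": 0.02,"tx": -4e-05,"ty": 0.00084,"tz": -0.0004,"ax": 0,"ay": 0,"az": 15},
    {"hand": 0.02,"tx": -8e-05,"ty": 0.001,"tz": -0.0004,"ax": 0,"ay": 0,"az": 18},
    {"hand": 0.02,"tx": -8e-05,"ty": 0.001,"tz": -0.0004,"ax": 0,"ay": 0,"az": 18},
  ],
)

```text
clock: 13.88
position: [485.5, 163.1, 127.8]
orientation: [-180.0, 0.0, 138.7]
contact_force: [0.4, -1.8, -0.3]
finger_gap: 0.311
```

```bash
python3 look.py s3;python3 ov.py s3 -2.2 0.4 85.3 134.1 290 350 195 240; python3 avg.py
```

```text
t 13.88 pos [485.5 163.1 127.8] ori [-1.7995e+02  5.0000e-02  1.3867e+02] F [ 0.41 -1.82 -0.28] M [-0.429  0.08   0.022] gap 0.311 j [ 1.07e+01  6.80e+00  1.13e+02 -1.00e-01  6.02e+01 -3.79e+01]
s3 13.0
t 14.23 pos [485.39 163.26 127.84] yaw [-1.7997e+02  2.0000e-02  1.3873e+02] F [-0.16 -2.19 -0.26] M [-0.55   0.055  0.031] sd [0.058 0.021 0.038] j6 -38.0
```

View pics/s3_ct.png

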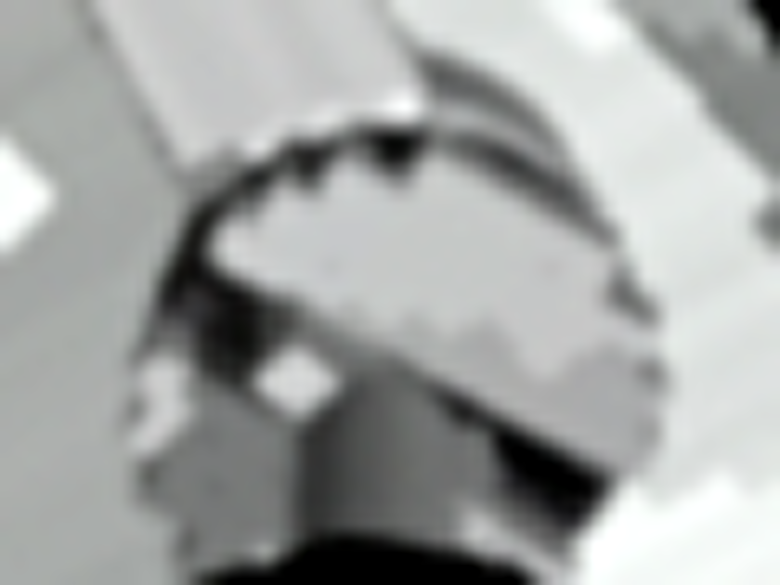

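Emit:
drive_tool(
  increments=[
    {"hand": 0.02,"tx": -0.0005,"ty": -0.00025,"tz": 0,"ax": 0,"ay": 0,"az": 0},
    {"hand": 0.02,"tx": -0.0005,"ty": -0.00025,"tz": 0,"ax": 0,"ay": 0,"az": 0},
    {"hand": 0.02,"tx": -0.0005,"ty": -0.00025,"tz": 0,"ax": 0,"ay": 0,"az": 0},
  ],
)

```text
clock: 14.48
position: [485.5, 163.0, 127.9]
orientation: [-180.0, -0.0, 138.7]
contact_force: [0.2, -1.6, 0.0]
finger_gap: 0.313
```

```bash
python3 avg.py 8
```

```text
t 14.88 pos [485.55 163.03 127.85] yaw [-1.7999e+02 -1.0000e-02  1.3870e+02] F [-0.68 -1.87 -0.55] M [-0.457  0.102  0.038] sd [0.032 0.018 0.037] j6 -38.0
```

Emit:
drive_tool(
  increments=[
    {"hand": 0.02,"tx": -0.0004,"ty": -0.0003,"tz": 0,"ax": 0,"ay": 0,"az": 0},
    {"hand": 0.02,"tx": -0.0007,"ty": -0.0005,"tz": 0,"ax": 0,"ay": 0,"az": 0},
    {"hand": 0.02,"tx": -0.0007,"ty": -0.0005,"tz": 0,"ax": 0,"ay": 0,"az": 0},
    {"hand": 0.02,"tx": -0.0007,"ty": -0.0005,"tz": 0,"ax": 0,"ay": 0,"az": 0},
  ],
)

```text
clock: 15.22
position: [485.8, 162.5, 127.9]
orientation: [180.0, -0.0, 138.7]
contact_force: [-0.7, -0.0, -0.9]
finger_gap: 0.316
```

```bash
python3 avg.py 8; python3 look.py s4;python3 ov.py s4 -2.2 0.4 85.3 134.1 290 350 195 240
```

```text
t 15.62 pos [485.82 162.38 127.89] yaw [ 1.7998e+02 -2.0000e-02  1.3869e+02] F [-0.58  0.13 -1.15] M [0.054 0.162 0.033] sd [0.056 0.036 0.015] j6 -38.1
t 15.62 pos [485.8 162.4 127.9] ori [ 1.7998e+02 -2.0000e-02  1.3869e+02] F [-0.88 -0.1  -1.25] M [0.103 0.148 0.036] gap 0.318 j [ 10.6   6.8 113.    0.   60.2 -38.1]
s4 13.0
```

View pics/s4_ov.png

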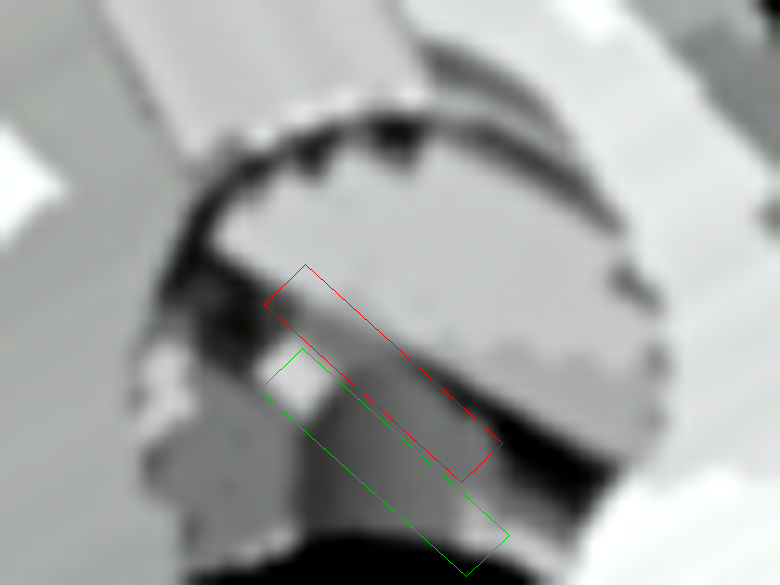

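Emit:
drive_tool(
  increments=[
    {"hand": 0.02,"tx": 2e-05,"ty": 0.00015,"tz": 0,"ax": 0,"ay": 0,"az": 4},
    {"hand": 0.02,"tx": 3e-05,"ty": 0.0003,"tz": 0,"ax": 0,"ay": 0,"az": 8},
    {"hand": 0.02,"tx": 3e-05,"ty": 0.00046,"tz": 0,"ax": 0,"ay": 0,"az": 12},
    {"hand": 0.02,"tx": 3e-05,"ty": 0.00062,"tz": 0,"ax": 0,"ay": 0,"az": 16},
    {"hand": 0.02,"tx": 0,"ty": 0.00078,"tz": 0,"ax": 0,"ay": 0,"az": 20},
    {"hand": 0.02,"tx": 0,"ty": 0.00078,"tz": 0,"ax": 0,"ay": 0,"az": 20},
    {"hand": 0.02,"tx": 0,"ty": 0.00078,"tz": 0,"ax": 0,"ay": 0,"az": 20},
  ],
)

```text
clock: 16.25
position: [486.3, 163.0, 127.9]
orientation: [180.0, -0.0, 118.8]
contact_force: [0.0, 1.5, -1.4]
finger_gap: 0.314
```

```bash
python3 avg.py 6; python3 look.py s5;python3 ov.py s5 -2.2 0.4 85.3 134.1 290 350 195 240
```

```text
t 16.55 pos [486.29 162.9  127.88] yaw [ 1.8000e+02 -2.0000e-02  1.1872e+02] F [-0.87  1.14 -1.39] M [0.293 0.229 0.037] sd [0.019 0.038 0.015] j6 -18.1
t 16.55 pos [486.3 162.9 127.9] ori [ 1.8000e+02 -2.0000e-02  1.1872e+02] F [-1.16  0.86 -2.46] M [0.289 0.28  0.02 ] gap 0.319 j [ 10.7   6.9 112.9   0.   60.2 -18.1]
s5 13.0
```

View pics/s5_ct.png

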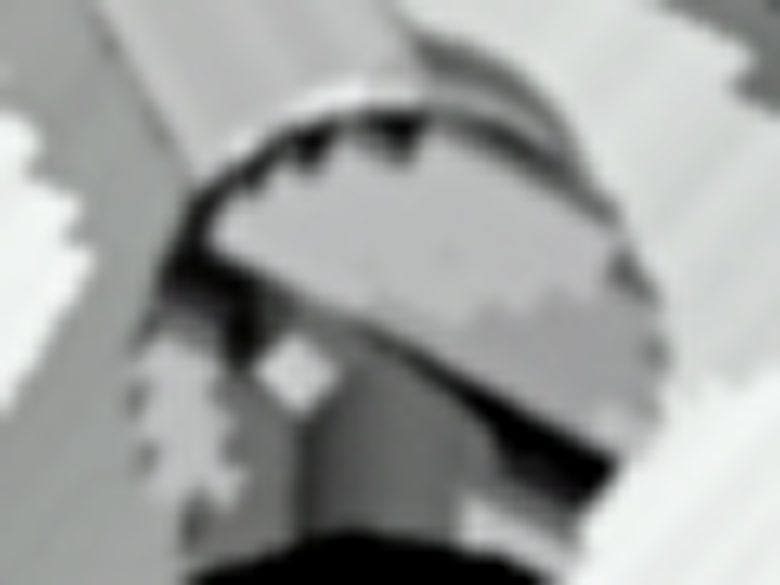

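View pics/s5.png

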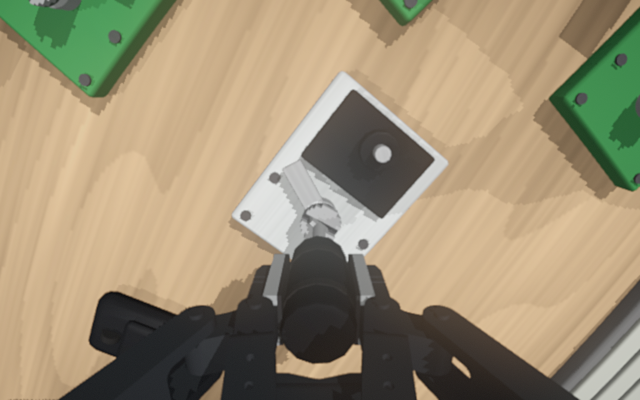

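Emit:
drive_tool(
  increments=[
    {"hand": 0.02,"tx": 0.00054,"ty": -5e-05,"tz": -0.0002,"ax": 0,"ay": 0,"az": 0},
    {"hand": 0.02,"tx": 0.00056,"ty": 0.00013,"tz": -0.0002,"ax": 0,"ay": 0,"az": 4},
    {"hand": 0.02,"tx": 0.00057,"ty": 0.00031,"tz": -0.0002,"ax": 0,"ay": 0,"az": 8},
    {"hand": 0.02,"tx": 0.00055,"ty": 0.0005,"tz": -0.0002,"ax": 0,"ay": 0,"az": 12},
    {"hand": 0.02,"tx": 0.00052,"ty": 0.00068,"tz": -0.0002,"ax": 0,"ay": 0,"az": 16},
    {"hand": 0.02,"tx": 0.00049,"ty": 0.00086,"tz": -0.0002,"ax": 0,"ay": 0,"az": 20},
    {"hand": 0.02,"tx": 0.00049,"ty": 0.00086,"tz": -0.0002,"ax": 0,"ay": 0,"az": 20},
    {"hand": 0.02,"tx": 0.00049,"ty": 0.00086,"tz": -0.0002,"ax": 0,"ay": 0,"az": 20},
  ],
)

```text
clock: 17.27
position: [486.8, 163.6, 128.0]
orientation: [-180.0, -0.0, 98.8]
contact_force: [-0.9, 2.1, -2.7]
finger_gap: 0.318
```

```bash
python3 avg.py 6; python3 look.py s6 270 370 140 240;python3 ov.py s6 -2.2 0.4 85.3 134.1 290 350 195 240
```

```text
t 17.57 pos [486.75 163.61 127.97] yaw [-179.99   -0.     98.72] F [-0.9   1.37 -2.43] M [0.295 0.189 0.057] sd [0.036 0.025 0.017] j6 2.0
t 17.57 pos [486.8 163.6 128. ] ori [-179.99   -0.     98.72] F [-0.83  1.34 -2.74] M [0.289 0.193 0.067] gap 0.319 j [ 10.7   7.  112.8   0.   60.3   2. ]
zoom 5.9
s6 13.0
```

View pics/s6.png

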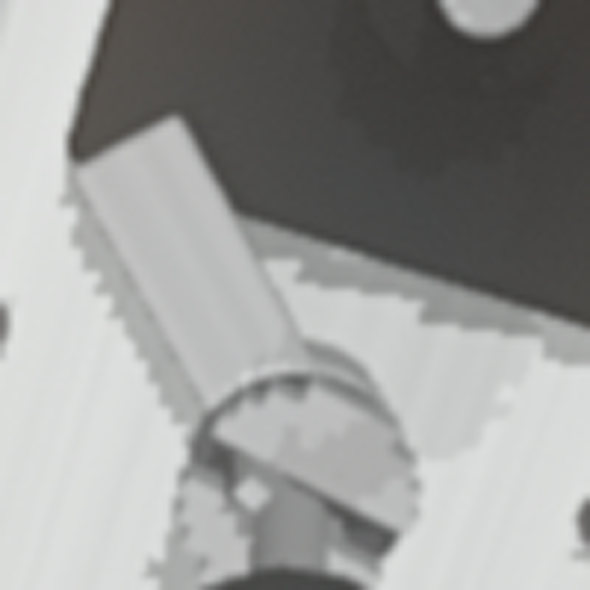

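```bash
python3 - <<'E'
from h import *
import pickle
im,p,s=pickle.load(open('s6.pkl','rb'))
z=lambda a:[(270+x/5.9,140+y/5.9) for x,y in a]
def ang(a,b,h):
    P=onz(p,z([a,b]),h); d=P[1]-P[0]; return np.degrees(np.arctan2(d[1],d[0])),np.linalg.norm(d)
for h in(24,30,36,40):
    print(h,'left edge',ang((200,420),(78,170),h),'right',ang((300,350),(178,117),h),'end',ang((178,117),(78,170),h))
    e=onz(p,z([(128,143)]),h)[0]; print('   end mid',e, np.linalg.norm(e[:2]-[488,161.7]),np.degrees(np.arctan2(e[1]-161.7,e[0]-488)))
print('plate edge',ang((235,212),(585,325),26))
E
```

```text
24 left edge (np.float64(122.90648611480758), np.float64(33.76944086935613)) right (np.float64(125.43042281067481), np.float64(31.524962156818944)) end (np.float64(-143.37111717717625), np.float64(13.30210078743468))
   end mid [463.4520945  194.19646131  24.        ] 40.72615452640747 127.06748741812862
30 left edge (np.float64(122.90648611480752), np.float64(32.886737226910704)) right (np.float64(125.43042281067478), np.float64(30.70092722442454)) end (np.float64(-143.37111717717605), np.float64(12.954395509675729))
   end mid [463.74292449 195.43815782  30.        ] 41.55320692382926 125.71539620939052
36 left edge (np.float64(122.90648611480758), np.float64(32.004033584465326)) right (np.float64(125.43042281067478), np.float64(29.876892292030107)) end (np.float64(-143.37111717717622), np.float64(12.606690231916788))
   end mid [464.03375448 196.67985433  36.        ] 42.40248970765844 124.41676776368486
40 left edge (np.float64(122.90648611480758), np.float64(31.415564489501744)) right (np.float64(125.43042281067481), np.float64(29.327535670433804)) end (np.float64(-143.37111717717616), np.float64(12.374886713410808))
   end mid [464.22764114 197.507652    40.        ] 42.98037910260469 123.57980484302946
plate edge (np.float64(-9.563333897304481), np.float64(43.530794821471055))
```

Emit:
drive_tool(
  increments=[
    {"hand": 0.02,"tx": 0.00054,"ty": -0.00022,"tz": 0.0001,"ax": 0,"ay": 0,"az": 0},
    {"hand": 0.02,"tx": 0.00062,"ty": -4e-05,"tz": 0.0002,"ax": 0,"ay": 0,"az": 4},
    {"hand": 0.02,"tx": 0.00069,"ty": 0.00014,"tz": 0.0002,"ax": 0,"ay": 0,"az": 8},
    {"hand": 0.02,"tx": 0.00073,"ty": 0.00033,"tz": 0.0002,"ax": 0,"ay": 0,"az": 12},
    {"hand": 0.02,"tx": 0.00076,"ty": 0.00051,"tz": 0.0002,"ax": 0,"ay": 0,"az": 16},
    {"hand": 0.02,"tx": 0.00079,"ty": 0.00069,"tz": 0.0002,"ax": 0,"ay": 0,"az": 20},
    {"hand": 0.02,"tx": 0.00079,"ty": 0.00069,"tz": 0.0002,"ax": 0,"ay": 0,"az": 20},
    {"hand": 0.02,"tx": 0.00079,"ty": 0.00069,"tz": 0.0002,"ax": 0,"ay": 0,"az": 20},
  ],
)

```text
clock: 18.28
position: [487.5, 164.4, 127.9]
orientation: [180.0, 0.0, 78.8]
contact_force: [-0.7, 1.4, -1.8]
finger_gap: 0.316
```

```bash
python3 avg.py 6; python3 look.py s7 270 370 140 240
```

```text
t 18.58 pos [487.47 164.42 127.96] yaw [1.800e+02 1.000e-02 7.873e+01] F [-0.7   0.51 -1.8 ] M [0.093 0.165 0.036] sd [0.015 0.032 0.021] j6 22.1
t 18.58 pos [487.5 164.4 128. ] ori [1.800e+02 1.000e-02 7.873e+01] F [-1.32  1.03 -1.46] M [0.081 0.148 0.063] gap 0.318 j [ 10.8   7.1 112.7  -0.   60.3  22.1]
zoom 5.9
```

View pics/s7.png

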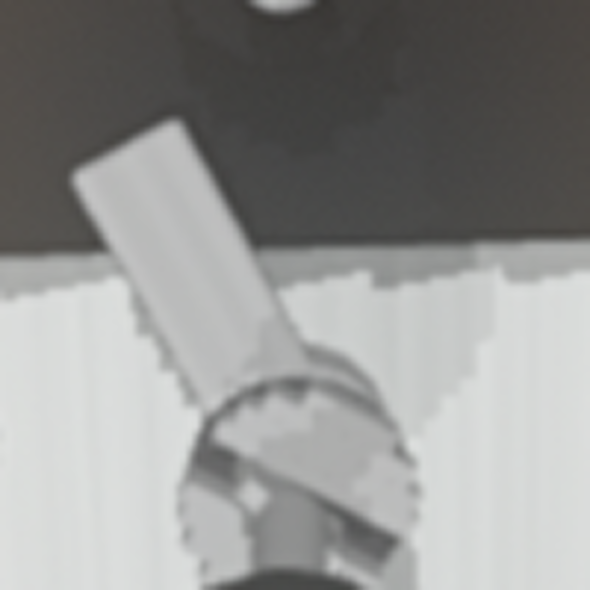

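Emit:
drive_tool(
  increments=[
    {"hand": 0.02,"tx": 0.00015,"ty": -0.00028,"tz": 0,"ax": 0,"ay": 0,"az": 0},
    {"hand": 0.02,"tx": 0.00021,"ty": -0.0001,"tz": 0,"ax": 0,"ay": 0,"az": 4},
    {"hand": 0.02,"tx": 0.00026,"ty": 8e-05,"tz": 0,"ax": 0,"ay": 0,"az": 8},
    {"hand": 0.02,"tx": 0.00028,"ty": 0.00027,"tz": 0,"ax": 0,"ay": 0,"az": 12},
    {"hand": 0.02,"tx": 0.00029,"ty": 0.00045,"tz": 0,"ax": 0,"ay": 0,"az": 16},
    {"hand": 0.02,"tx": 0.0003,"ty": 0.00063,"tz": 0,"ax": 0,"ay": 0,"az": 20},
    {"hand": 0.02,"tx": 0.0003,"ty": 0.00063,"tz": 0,"ax": 0,"ay": 0,"az": 20},
    {"hand": 0.02,"tx": 0.0003,"ty": 0.00063,"tz": 0,"ax": 0,"ay": 0,"az": 20},
  ],
)

```text
clock: 19.3
position: [488.2, 164.6, 127.9]
orientation: [180.0, -0.0, 58.8]
contact_force: [-0.7, -0.6, -2.0]
finger_gap: 0.316
```

```bash
python3 avg.py 10; python3 look.py s8 270 370 140 240
```

```text
t 19.8 pos [488.21 164.65 127.95] yaw [ 1.7999e+02 -1.0000e-02  5.8710e+01] F [-0.16  0.07 -1.85] M [-0.002  0.024  0.041] sd [0.028 0.04  0.018] j6 42.1
t 19.8 pos [488.2 164.6 128. ] ori [ 1.7999e+02 -1.0000e-02  5.8710e+01] F [ 0.39 -0.43 -1.76] M [-0.026 -0.034  0.045] gap 0.31 j [ 10.8   7.1 112.6  -0.   60.3  42.1]
zoom 5.9
```

View pics/s8.png

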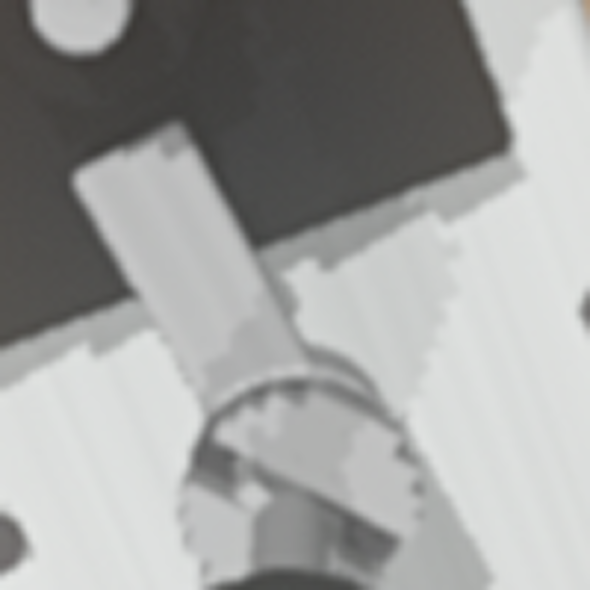

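Emit:
drive_tool(
  increments=[
    {"hand": 0.02,"tx": 1e-05,"ty": 9e-05,"tz": 0,"ax": 0,"ay": 0,"az": 2},
    {"hand": 0.02,"tx": 2e-05,"ty": 0.00018,"tz": 0,"ax": 0,"ay": 0,"az": 4},
    {"hand": 0.02,"tx": 3e-05,"ty": 0.00027,"tz": 0,"ax": 0,"ay": 0,"az": 6},
    {"hand": 0.02,"tx": 3e-05,"ty": 0.00027,"tz": 0,"ax": 0,"ay": 0,"az": 6},
  ],
)

```text
clock: 20.18
position: [488.5, 164.6, 128.0]
orientation: [180.0, -0.0, 52.7]
contact_force: [-0.9, -0.1, -2.4]
finger_gap: 0.316
```

```bash
python3 avg.py 10; python3 look.py s9 270 370 140 240
```

```text
t 20.68 pos [488.44 164.59 127.97] yaw [ 1.7999e+02 -1.0000e-02  5.2710e+01] F [ 0.12  0.01 -1.8 ] M [ 0.029 -0.047  0.033] sd [0.018 0.028 0.038] j6 48.1
t 20.68 pos [488.4 164.6 128. ] ori [ 1.7999e+02 -1.0000e-02  5.2710e+01] F [ 0.33  0.32 -1.77] M [ 0.041 -0.042  0.075] gap 0.312 j [ 10.8   7.2 112.6   0.   60.3  48.1]
zoom 5.9
```

View pics/s9.png

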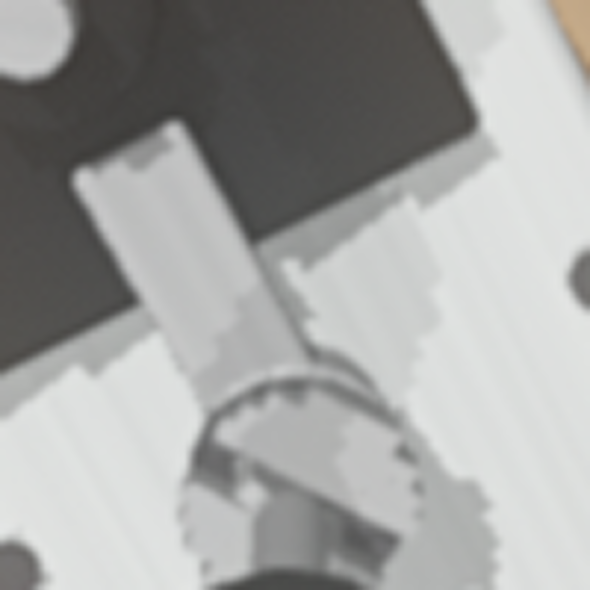

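Emit:
drive_tool(
  increments=[
    {"hand": 0.02,"tx": 0,"ty": 5e-05,"tz": 0,"ax": 0,"ay": 0,"az": 1},
    {"hand": 0.02,"tx": 1e-05,"ty": 9e-05,"tz": 0,"ax": 0,"ay": 0,"az": 2},
    {"hand": 0.02,"tx": 1e-05,"ty": 0.00014,"tz": 0,"ax": 0,"ay": 0,"az": 3},
    {"hand": 0.02,"tx": 1e-05,"ty": 0.00014,"tz": 0,"ax": 0,"ay": 0,"az": 3},
  ],
)

```text
clock: 21.07
position: [488.5, 164.5, 127.9]
orientation: [180.0, -0.0, 49.6]
contact_force: [-0.9, 0.5, -2.0]
finger_gap: 0.315
```

```bash
python3 avg.py 14
```

```text
t 21.77 pos [488.53 164.48 127.95] yaw [180.   -0.   49.7] F [ 0.42  0.33 -1.71] M [ 0.063 -0.07   0.062] sd [0.025 0.031 0.018] j6 51.1
```

Emit:
drive_tool(
  increments=[
    {"hand": 0.02,"tx": 0,"ty": 5e-05,"tz": 0,"ax": 0,"ay": 0,"az": 1},
    {"hand": 0.02,"tx": 0,"ty": 9e-05,"tz": 0,"ax": 0,"ay": 0,"az": 2},
    {"hand": 0.02,"tx": 1e-05,"ty": 0.00011,"tz": 0,"ax": 0,"ay": 0,"az": 2.5},
    {"hand": 0.02,"tx": 1e-05,"ty": 0.00011,"tz": 0,"ax": 0,"ay": 0,"az": 2.5},
  ],
)

```text
clock: 22.1
position: [488.6, 164.4, 127.9]
orientation: [-180.0, -0.0, 47.2]
contact_force: [0.5, 0.4, -2.4]
finger_gap: 0.315
```

```bash
python3 avg.py 14;  python3 look.py s10 270 370 140 240
```

```text
t 22.8 pos [488.57 164.41 127.91] yaw [180.   -0.   47.2] F [ 0.44  0.08 -1.64] M [ 0.098 -0.085  0.081] sd [0.031 0.029 0.029] j6 53.6
t 22.8 pos [488.6 164.4 127.9] ori [180.   -0.   47.2] F [ 0.41 -0.38 -2.18] M [ 0.081 -0.07   0.095] gap 0.319 j [ 10.8   7.2 112.5  -0.   60.3  53.6]
zoom 5.9
```

View pics/s10.png

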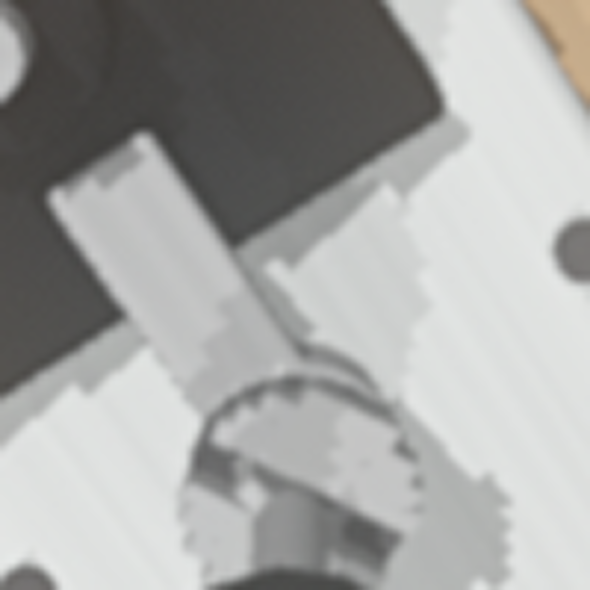

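Emit:
drive_tool(
  increments=[
    {"hand": 0.02,"tx": 0,"ty": 5e-05,"tz": 0,"ax": 0,"ay": 0,"az": 1},
    {"hand": 0.02,"tx": 0,"ty": 9e-05,"tz": 0,"ax": 0,"ay": 0,"az": 2},
    {"hand": 0.02,"tx": 0,"ty": 9e-05,"tz": 0,"ax": 0,"ay": 0,"az": 2},
  ],
)

```text
clock: 23.1
position: [488.6, 164.4, 127.9]
orientation: [-180.0, -0.0, 45.1]
contact_force: [0.2, 1.0, -1.7]
finger_gap: 0.318
```

```bash
python3 avg.py 20
```

```text
t 24.1 pos [488.64 164.35 127.91] yaw [-180.     -0.     45.19] F [ 0.38  0.52 -1.59] M [ 0.127 -0.1    0.079] sd [0.029 0.022 0.035] j6 55.6
```

```bash
python3 avg.py 16;  python3 look.py s11 290 350 195 240; python3 ov.py s11 -2.2 0.4 85.3 134.1 290 350 195 240; python3 ov.py s8 -2.2 0.4 85.3 134.1 290 350 195 240
python3 -c "
import cv2,numpy as np
cv2.imwrite('pics/cmp.png',cv2.resize(np.hstack([cv2.imread('pics/s8_ct.png'),cv2.imread('pics/s11_ct.png')]),None,fx=.5,fy=.5))"
```

```text
t 24.9 pos [488.64 164.35 127.9 ] yaw [-180.     -0.     45.19] F [ 0.43  0.64 -1.49] M [ 0.145 -0.108  0.088] sd [0.026 0.031 0.026] j6 55.6
t 24.9 pos [488.6 164.3 127.9] ori [-180.     -0.     45.19] F [ 0.28  0.23 -1.4 ] M [ 0.159 -0.131  0.155] gap 0.316 j [ 10.8   7.2 112.5   0.   60.3  55.6]
zoom 13.0
s11 13.0
s8 13.0
```

View pics/cmp.png

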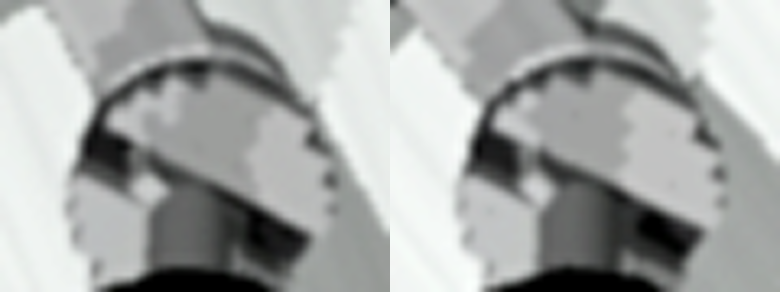

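Emit:
drive_tool(
  increments=[
    {"hand": 0.02,"tx": 0,"ty": 4e-05,"tz": 0,"ax": 0,"ay": 0,"az": 0.8},
    {"hand": 0.02,"tx": 0,"ty": 7e-05,"tz": 0,"ax": 0,"ay": 0,"az": 1.5},
    {"hand": 0.02,"tx": 0,"ty": 7e-05,"tz": 0,"ax": 0,"ay": 0,"az": 1.5},
    {"hand": 0.02,"tx": 0,"ty": 7e-05,"tz": 0,"ax": 0,"ay": 0,"az": 1.5},
  ],
)

```text
clock: 25.28
position: [488.7, 164.3, 127.9]
orientation: [180.0, -0.0, 43.7]
contact_force: [0.6, 0.3, -2.6]
finger_gap: 0.313
```

```bash
python3 avg.py 40; python3 look.py s12 270 370 140 240
```

```text
t 27.28 pos [488.68 164.3  127.91] yaw [180.    -0.    43.69] F [ 0.3   0.78 -1.57] M [ 0.161 -0.108  0.092] sd [0.024 0.032 0.031] j6 57.1
t 27.28 pos [488.7 164.3 127.9] ori [180.    -0.    43.69] F [-0.21  0.35 -1.06] M [ 0.167 -0.106  0.096] gap 0.319 j [ 10.8   7.2 112.5  -0.   60.3  57.1]
zoom 5.9
```

View pics/s12.png

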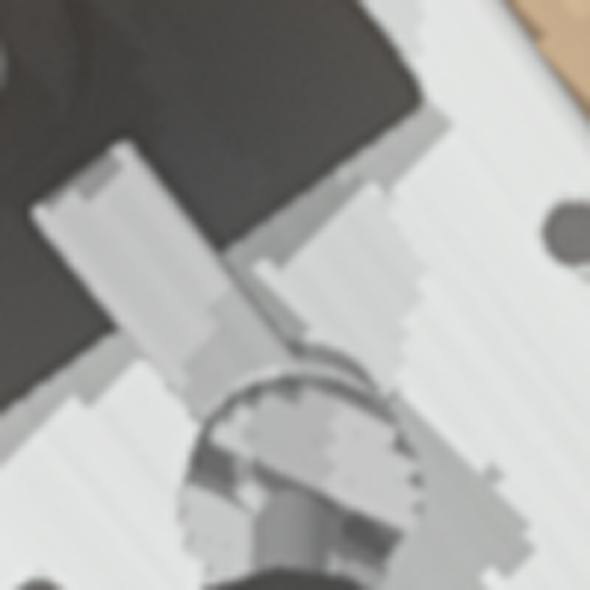

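Emit:
drive_tool(
  increments=[
    {"hand": 0.02,"tx": 0,"ty": 2e-05,"tz": 0,"ax": 0,"ay": 0,"az": 0.5},
    {"hand": 0.02,"tx": 0,"ty": 5e-05,"tz": 0,"ax": 0,"ay": 0,"az": 1},
    {"hand": 0.02,"tx": 0,"ty": 5e-05,"tz": 0,"ax": 0,"ay": 0,"az": 1},
    {"hand": 0.02,"tx": 0,"ty": 5e-05,"tz": 0,"ax": 0,"ay": 0,"az": 1},
  ],
)

```text
clock: 27.67
position: [488.7, 164.3, 127.9]
orientation: [-180.0, 0.0, 42.7]
contact_force: [1.2, 0.5, -1.9]
finger_gap: 0.318
```

```bash
python3 avg.py 30
```

```text
t 29.17 pos [488.73 164.27 127.92] yaw [180.   -0.   42.7] F [ 0.27  0.71 -1.42] M [ 0.19  -0.099  0.111] sd [0.027 0.025 0.028] j6 58.1
```

Emit:
drive_tool(
  increments=[
    {"hand": 0.02,"tx": -4e-05,"ty": -0.00022,"tz": 0,"ax": 0,"ay": 0,"az": -5},
    {"hand": 0.02,"tx": -9e-05,"ty": -0.00045,"tz": 0,"ax": 0,"ay": 0,"az": -10},
    {"hand": 0.02,"tx": -0.00017,"ty": -0.00066,"tz": 0,"ax": 0,"ay": 0,"az": -15},
    {"hand": 0.02,"tx": -0.00026,"ty": -0.00087,"tz": 0,"ax": 0,"ay": 0,"az": -20},
    {"hand": 0.02,"tx": -0.00026,"ty": -0.00087,"tz": 0,"ax": 0,"ay": 0,"az": -20},
  ],
)

```text
clock: 29.58
position: [487.8, 164.5, 127.9]
orientation: [-180.0, 0.0, 62.8]
contact_force: [-1.0, -0.1, -0.3]
finger_gap: 0.315
```

```bash
python3 avg.py 6; python3 look.py s13 270 370 140 240
```

```text
t 29.88 pos [487.91 164.6  127.91] yaw [-1.800e+02  1.000e-02  6.263e+01] F [ 0.14 -0.04 -0.8 ] M [ 0.017 -0.035 -0.006] sd [0.021 0.022 0.022] j6 38.2
t 29.88 pos [487.9 164.6 127.9] ori [-1.800e+02  1.000e-02  6.263e+01] F [-0.95 -0.94 -0.81] M [ 0.031 -0.056  0.02 ] gap 0.319 j [ 10.8   7.1 112.6  -0.   60.3  38.2]
zoom 5.9
```

View pics/s13.png

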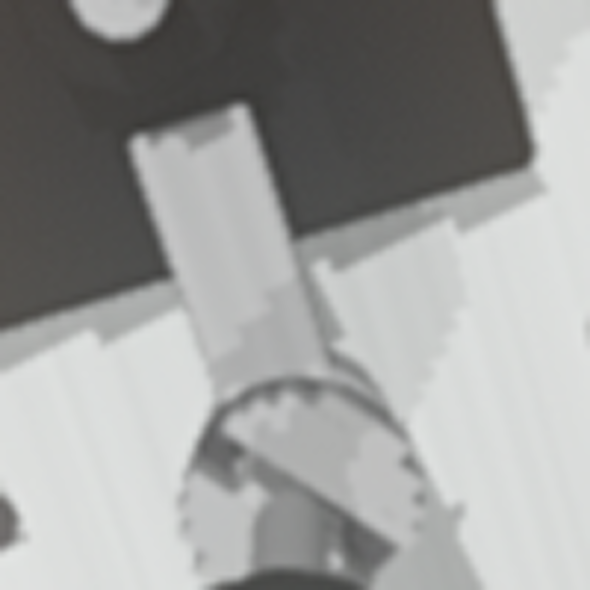

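Emit:
drive_tool(
  increments=[
    {"hand": 0.02,"tx": 0,"ty": 0,"tz": -0.004,"ax": 0,"ay": 0,"az": 0},
    {"hand": 0.02,"tx": 0,"ty": 0,"tz": -0.012,"ax": 0,"ay": 0,"az": 0},
    {"hand": 0.02,"tx": 0,"ty": 0,"tz": -0.03,"ax": 0,"ay": 0,"az": 0},
    {"hand": 0.02,"tx": -0.01,"ty": 0.008,"tz": -0.057,"ax": 0,"ay": 0,"az": 0},
    {"hand": 0.02,"tx": -0.04,"ty": 0.032,"tz": -0.057,"ax": 0,"ay": 0,"az": -3},
    {"hand": 0.02,"tx": -0.07,"ty": 0.056,"tz": -0.057,"ax": 0,"ay": 0,"az": -6},
    {"hand": 0.02,"tx": -0.1,"ty": 0.0795,"tz": -0.057,"ax": 0,"ay": 0,"az": -9.2},
  ],
)

```text
clock: 30.52
position: [513.6, 38.4, 187.0]
orientation: [179.8, -0.0, 72.1]
contact_force: [0.2, -0.1, -2.1]
finger_gap: 0.316
```

```bash
python3 - <<'E'
from h import *
s=st()
im=vision.camera("top");cv2.imwrite("pics/t_top.png",cv2.resize(im[150:260,180:420],None,fx=3.3,fy=3.3,interpolation=cv2.INTER_CUBIC))
s=st()
Rt=R.from_euler('xyz',s['orientation'],degrees=True).as_matrix()
print(Rt.T@(np.array([554.6,-176.5,185])-s['position']))
E
```

```text
t 30.52 pos [513.6  38.4 187. ] ori [ 1.7983e+02 -4.0000e-02  7.2150e+01] F [ 0.2  -0.08 -2.13] M [ 0.057 -0.036  0.012] gap 0.316 j [ -3.5   2.5 110.5  -0.   66.9  14.3]
t 30.57 pos [515.   31.4 186.9] ori [179.65   0.32  72.02] F [ 1.55 -4.79 -0.81] M [-0.226 -0.114  0.025] gap 0.318 j [ -4.1   2.6 110.4  -0.4  66.8  14.1]
[-185.55507951  101.81881895    3.51870469]
```

View pics/t_top.png

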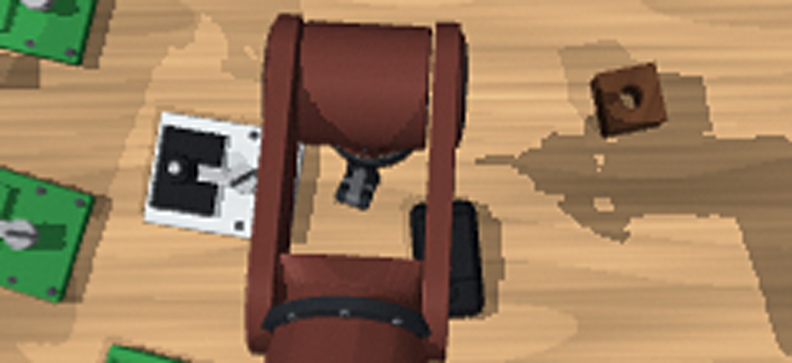

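Emit:
drive_tool(
  increments=[
    {"hand": 0.02,"tx": -0.034,"ty": 0.019,"tz": 0,"ax": 0,"ay": 0,"az": 0},
    {"hand": 0.02,"tx": -0.068,"ty": 0.038,"tz": 0,"ax": 0,"ay": 0,"az": 0},
    {"hand": 0.02,"tx": -0.102,"ty": 0.057,"tz": 0,"ax": 0,"ay": 0,"az": 0},
    {"hand": 0.02,"tx": -0.136,"ty": 0.076,"tz": 0,"ax": 0,"ay": 0,"az": 0},
    {"hand": 0.02,"tx": -0.165,"ty": 0.0923,"tz": 0,"ax": 0,"ay": 0,"az": 0},
    {"hand": 0.02,"tx": -0.185,"ty": 0.1034,"tz": 0,"ax": 0,"ay": 0,"az": 0},
    {"hand": 0.02,"tx": -0.1919,"ty": 0.1073,"tz": 0,"ax": 0,"ay": 0,"az": 0},
    {"hand": 0.02,"tx": -0.1919,"ty": 0.1073,"tz": 0,"ax": 0,"ay": 0,"az": 0},
  ],
)

```text
clock: 31.23
position: [555.4, -178.2, 185.6]
orientation: [180.0, 0.0, 71.7]
contact_force: [-0.9, 0.3, -1.8]
finger_gap: 0.315
```

Emit:
drive_tool(
  increments=[
    {"hand": 0.02,"tx": 0,"ty": 0,"tz": 0.01,"ax": 0,"ay": 0,"az": 0},
    {"hand": 0.02,"tx": 0,"ty": 0,"tz": 0.01,"ax": 0,"ay": 0,"az": 0},
    {"hand": 0.02,"tx": 0,"ty": 0,"tz": 0.01,"ax": 0,"ay": 0,"az": 0},
    {"hand": 0.02,"tx": 0,"ty": 0,"tz": 0.01,"ax": 0,"ay": 0,"az": 0},
  ],
)

```text
clock: 31.57
position: [554.6, -174.7, 174.3]
orientation: [-179.9, -0.0, 72.0]
contact_force: [1.1, 0.9, -0.1]
finger_gap: 0.313
```

```bash
python3 look.py u 260 380 170 260;python3 -c "
from h import *
st()"
```

```text
t 31.57 pos [ 554.6 -174.7  174.3] ori [-1.7991e+02 -2.0000e-02  7.2000e+01] F [ 1.06  0.89 -0.11] M [0.028 0.029 0.033] gap 0.313 j [-24.4  11.5 102.    0.   66.7  -6.4]
zoom 6.5
t 31.62 pos [ 554.9 -175.   174.7] ori [-1.7996e+02 -1.0000e-02  7.1990e+01] F [ 0.2  -0.03 -0.69] M [0.012 0.033 0.008] gap 0.313 j [-24.4  11.5 101.9   0.   66.7  -6.4]
```

View pics/u.png

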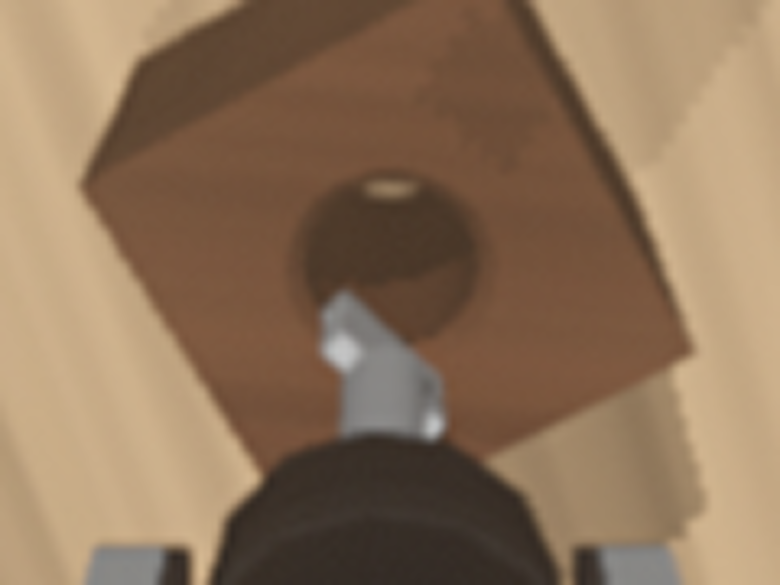

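```bash
python3 - <<'E'
from h import *
import pickle
for tag,uv in(('u',(260+390.5/6.5-.5,170+257.5/6.5-.5)),('i',(260+365.5/6-.5,170+217.5/6-.5))):
    im,p,s=pickle.load(open(tag+'.pkl','rb'))
    s2=s
    P=onz(p,[uv],62)[0]
    Rt=R.from_euler('xyz',s['orientation'],degrees=True).as_matrix()
    print(tag,s['position'],P,'tool',Rt.T@(P-s['position']))
E
python3 ov.py u -2.2 0.4 85.3 134.1 290 350 205 250
```

```text
u [ 554.55329568 -174.68949861  174.30590349] [ 554.66312338 -176.26037264   62.        ] tool [ -1.50347277   0.76056118 112.30430439]
i [ 553.14225192 -175.7214146   177.38076214] [ 554.71842036 -176.4236291    62.        ] tool [ -0.21510779   2.09293793 115.37448168]
u 13.0
```

View pics/u_ov.png

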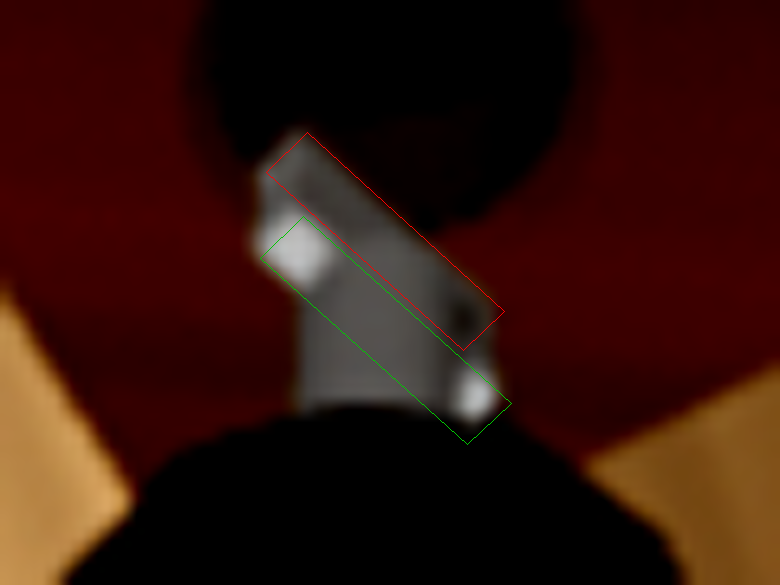

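Emit:
drive_tool(
  increments=[
    {"hand": 0.02,"tx": 0,"ty": 0,"tz": 0,"ax": 0,"ay": 0,"az": 0},
    {"hand": 0.02,"tx": 0,"ty": 0,"tz": 0,"ax": 0,"ay": 0,"az": 0},
  ],
)

```text
clock: 31.78
position: [555.2, -175.9, 175.2]
orientation: [180.0, -0.0, 71.9]
contact_force: [-0.8, 0.8, -2.3]
finger_gap: 0.316
```

```bash
python3 look.py v 260 380 170 260; python3 avg.py 3
```

```text
t 31.78 pos [ 555.2 -175.9  175.2] ori [179.98  -0.    71.94] F [-0.81  0.82 -2.28] M [0.039 0.045 0.026] gap 0.316 j [-24.5  11.5 101.9   0.   66.7  -6.4]
zoom 6.5
t 31.98 pos [ 555.15 -176.33  175.1 ] yaw [179.98   0.    71.9 ] F [ 0.   -0.54 -0.9 ] M [ 0.013 -0.008  0.012] sd [0.032 0.024 0.029] j6 -6.4
```

View pics/v.png

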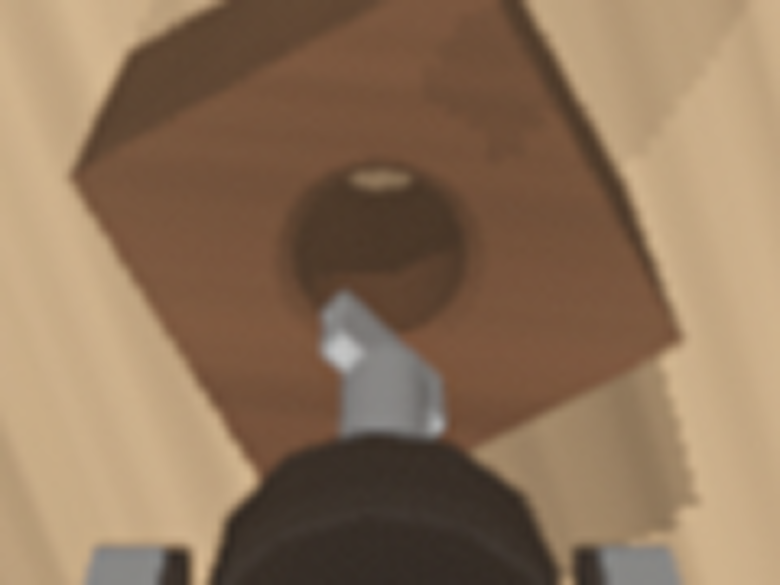

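Emit:
drive_tool(
  increments=[
    {"hand": 0.02,"tx": 0.0019,"ty": -0.0006,"tz": 0,"ax": 0,"ay": 0,"az": 0},
    {"hand": 0.02,"tx": 0.0019,"ty": -0.0006,"tz": 0.01,"ax": 0,"ay": 0,"az": 0},
    {"hand": 0.02,"tx": 0.0019,"ty": -0.0006,"tz": 0.022,"ax": 0,"ay": 0,"az": 0},
    {"hand": 0.02,"tx": 0.0019,"ty": -0.0006,"tz": 0.028,"ax": 0,"ay": 0,"az": 0},
    {"hand": 0.02,"tx": 0.0019,"ty": -0.0006,"tz": 0.033,"ax": 0,"ay": 0,"az": 0},
    {"hand": 0.02,"tx": 0.0019,"ty": -0.0006,"tz": 0.037,"ax": 0,"ay": 0,"az": 0},
  ],
)

```text
clock: 32.48
position: [554.2, -174.1, 136.2]
orientation: [-179.9, -0.0, 71.9]
contact_force: [0.2, -0.0, -1.4]
finger_gap: 0.315
```

```bash
python3 look.py w 260 380 170 260; python3 avg.py 3
```

```text
t 32.48 pos [ 554.2 -174.1  136.2] ori [-1.7986e+02 -2.0000e-02  7.1890e+01] F [ 0.2  -0.04 -1.41] M [-0.019  0.048  0.03 ] gap 0.315 j [-24.4  14.1 103.3   0.   62.7  -6.2]
zoom 6.5
t 32.68 pos [ 555.15 -174.39  137.84] yaw [-180.     -0.     71.89] F [ 0.05 -0.33 -0.89] M [ 0.007 -0.012  0.012] sd [0.044 0.049 0.016] j6 -6.2
```

View pics/w.png

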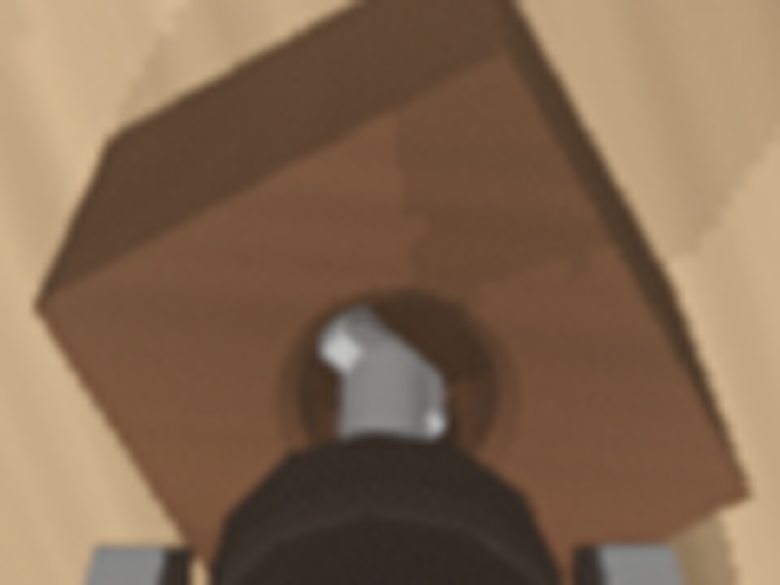

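Emit:
drive_tool(
  increments=[
    {"hand": 0.02,"tx": 0,"ty": 0.0008,"tz": 0.004,"ax": 0,"ay": 0,"az": 0},
    {"hand": 0.02,"tx": 0,"ty": 0.001,"tz": 0.012,"ax": 0,"ay": 0,"az": 0},
    {"hand": 0.02,"tx": 0,"ty": 0.001,"tz": 0.02,"ax": 0,"ay": 0,"az": 0},
    {"hand": 0.02,"tx": 0,"ty": 0.001,"tz": 0.028,"ax": 0,"ay": 0,"az": 0},
    {"hand": 0.02,"tx": 0,"ty": 0.001,"tz": 0.034,"ax": 0,"ay": 0,"az": 0},
    {"hand": 0.02,"tx": 0,"ty": 0.001,"tz": 0.039,"ax": 0,"ay": 0,"az": 0},
    {"hand": 0.02,"tx": 0,"ty": 0.001,"tz": 0.0405,"ax": 0,"ay": 0,"az": 0},
    {"hand": 0.02,"tx": 0,"ty": 0.001,"tz": 0.0405,"ax": 0,"ay": 0,"az": 0},
  ],
)

```text
clock: 33.35
position: [555.5, -174.4, 96.5]
orientation: [-179.9, -0.0, 71.9]
contact_force: [0.8, 0.1, -0.6]
finger_gap: 0.313
```

```bash
python3 look.py x; python3 avg.py 4
```

```text
t 33.35 pos [ 555.5 -174.4   96.5] ori [-1.7991e+02 -1.0000e-02  7.1900e+01] F [ 0.77  0.08 -0.64] M [0.057 0.039 0.032] gap 0.313 j [-24.3  17.3 104.2   0.   58.5  -6.2]
t 33.6 pos [ 556.48 -174.87   97.99] yaw [1.7993e+02 1.0000e-02 7.1890e+01] F [-0.1   0.42 -0.83] M [-0.01  -0.001  0.011] sd [0.046 0.011 0.03 ] j6 -6.2
```

View pics/x.png

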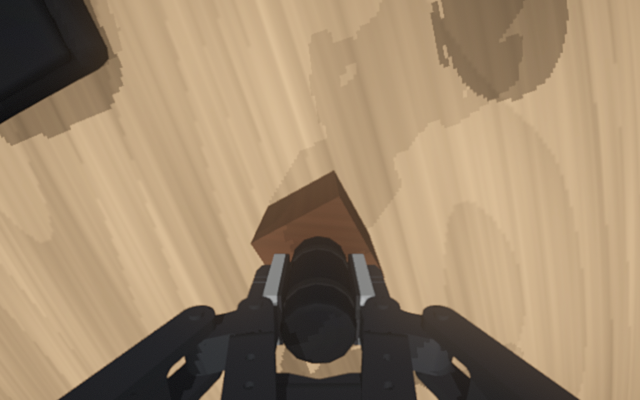

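Emit:
drive_tool(
  increments=[
    {"hand": 0.02,"tx": 0,"ty": 0,"tz": 0.0008,"ax": 0,"ay": 0,"az": 0},
    {"hand": 0.02,"tx": 0,"ty": 0,"tz": 0.0015,"ax": 0,"ay": 0,"az": 0},
    {"hand": 0.02,"tx": 0,"ty": 0,"tz": 0.002,"ax": 0,"ay": 0,"az": 0},
    {"hand": 0.02,"tx": 0,"ty": 0,"tz": 0.002,"ax": 0,"ay": 0,"az": 0},
    {"hand": 0.02,"tx": 0,"ty": 0,"tz": 0.002,"ax": 0,"ay": 0,"az": 0},
  ],
)

```text
clock: 34.02
position: [555.9, -174.7, 95.3]
orientation: [-180.0, -0.0, 71.9]
contact_force: [-0.3, -0.3, -2.0]
finger_gap: 0.314
```

```bash
python3 avg.py 4
```

```text
t 34.22 pos [ 556.02 -174.66   95.4 ] yaw [-180.    -0.    71.9] F [-0.13 -0.13 -0.83] M [ 0.004 -0.012  0.004] sd [0.015 0.016 0.023] j6 -6.2
```

Emit:
drive_tool(
  increments=[
    {"hand": 0.02,"tx": 0,"ty": 0,"tz": 0.0003,"ax": 0,"ay": 0,"az": 0},
    {"hand": 0.02,"tx": 0,"ty": 0,"tz": 0.0006,"ax": 0,"ay": 0,"az": 0},
    {"hand": 0.02,"tx": 0,"ty": 0,"tz": 0.0008,"ax": 0,"ay": 0,"az": 0},
    {"hand": 0.02,"tx": 0,"ty": 0,"tz": 0.0008,"ax": 0,"ay": 0,"az": 0},
  ],
)

```text
clock: 34.55
position: [556.1, -174.7, 94.9]
orientation: [180.0, 0.0, 71.9]
contact_force: [-0.5, 0.2, 1.3]
finger_gap: 0.317
```

```bash
python3 avg.py 4
```

```text
t 34.75 pos [ 556.1  -174.71   94.87] yaw [179.99   0.    71.9 ] F [-0.9   0.56  1.07] M [0.067 0.184 0.012] sd [0.012 0.023 0.029] j6 -6.2
```

Seated contact (about 2 N). I open slowly now.

Emit:
drive_tool(
  increments=[
    {"hand": 0.035,"tx": 0,"ty": 0,"tz": 0,"ax": 0,"ay": 0,"az": 0},
    {"hand": 0.045,"tx": 0,"ty": 0,"tz": 0,"ax": 0,"ay": 0,"az": 0},
    {"hand": 0.06,"tx": 0,"ty": 0,"tz": 0,"ax": 0,"ay": 0,"az": 0},
    {"hand": 0.085,"tx": 0,"ty": 0,"tz": 0,"ax": 0,"ay": 0,"az": 0},
    {"hand": 0.085,"tx": 0,"ty": 0,"tz": 0,"ax": 0,"ay": 0,"az": 0},
    {"hand": 0.085,"tx": 0,"ty": 0,"tz": 0,"ax": 0,"ay": 0,"az": 0},
    {"hand": 0.085,"tx": 0,"ty": 0,"tz": 0,"ax": 0,"ay": 0,"az": 0},
    {"hand": 0.085,"tx": 0,"ty": 0,"tz": 0,"ax": 0,"ay": 0,"az": 0},
  ],
)

```text
clock: 35.42
position: [556.0, -174.7, 94.6]
orientation: [-180.0, 0.0, 71.9]
contact_force: [0.8, 1.0, 0.4]
finger_gap: 0.995
```

```bash
python3 look.py y
```

```text
t 35.42 pos [ 556.  -174.7   94.6] ori [-180.      0.     71.89] F [0.77 0.97 0.4 ] M [-0.002  0.011  0.061] gap 0.995 j [-24.3  17.5 104.3  -0.   58.2  -6.2]
```

View pics/y.png

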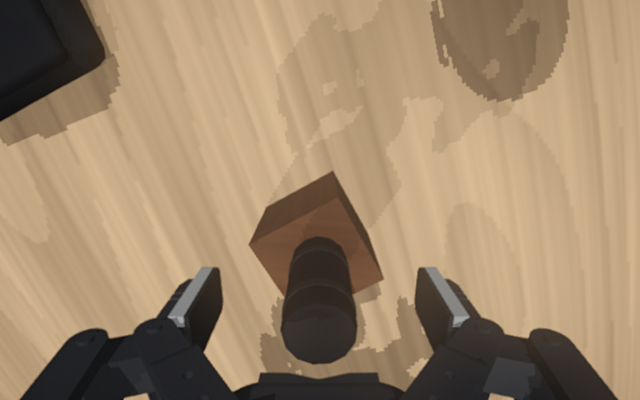

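Released; the driver stands in the stand, with its handle top at about (319,330). Retreating upward.

Emit:
drive_tool(
  increments=[
    {"hand": 0.085,"tx": 0,"ty": 0,"tz": -0.01,"ax": 0,"ay": 0,"az": 0},
    {"hand": 0.085,"tx": 0,"ty": 0,"tz": -0.03,"ax": 0,"ay": 0,"az": 0},
    {"hand": 0.085,"tx": 0,"ty": 0,"tz": -0.06,"ax": 0,"ay": 0,"az": 0},
    {"hand": 0.085,"tx": 0,"ty": 0,"tz": -0.09,"ax": 0,"ay": 0,"az": 0},
    {"hand": 0.085,"tx": -0.03,"ty": 0,"tz": -0.11,"ax": 0,"ay": 0,"az": 0},
    {"hand": 0.085,"tx": -0.06,"ty": 0,"tz": -0.12,"ax": 0,"ay": 0,"az": 0},
    {"hand": 0.085,"tx": -0.06,"ty": 0,"tz": -0.12,"ax": 0,"ay": 0,"az": 0},
    {"hand": 0.085,"tx": -0.06,"ty": 0,"tz": -0.12,"ax": 0,"ay": 0,"az": 0},
  ],
)

```text
clock: 36.13
position: [537.8, -233.3, 216.8]
orientation: [179.8, 0.0, 71.7]
contact_force: [0.5, 0.6, -0.5]
finger_gap: 0.997
```

```bash
python3 - <<'E'
from h import *
import pickle
st(); p=vision.camera_params("wrist"); im=vision.camera("wrist"); pickle.dump((im,p),open('z.pkl','wb'))
cv2.imwrite("pics/z_wrist.png",cv2.resize(im[60:260,220:440],None,fx=3,fy=3,interpolation=cv2.INTER_CUBIC))
im=vision.camera("scene");cv2.imwrite("pics/z_scene.png",cv2.resize(im[120:320,220:440],None,fx=3,fy=3,interpolation=cv2.INTER_CUBIC))
st()
E
```

```text
t 36.13 pos [ 537.8 -233.3  216.8] ori [1.7981e+02 3.0000e-02 7.1750e+01] F [ 0.5   0.62 -0.52] M [0.012 0.015 0.017] gap 0.997 j [-30.3   9.3  99.6   0.   70.9 -12.1]
t 36.23 pos [ 537.  -231.1  214.3] ori [-1.7995e+02 -5.0000e-02  7.1870e+01] F [ 0.37  1.35 -1.19] M [0.021 0.037 0.002] gap 0.996 j [-30.2   9.4  99.8   0.   70.9 -12.1]
```

View pics/z_wrist.png

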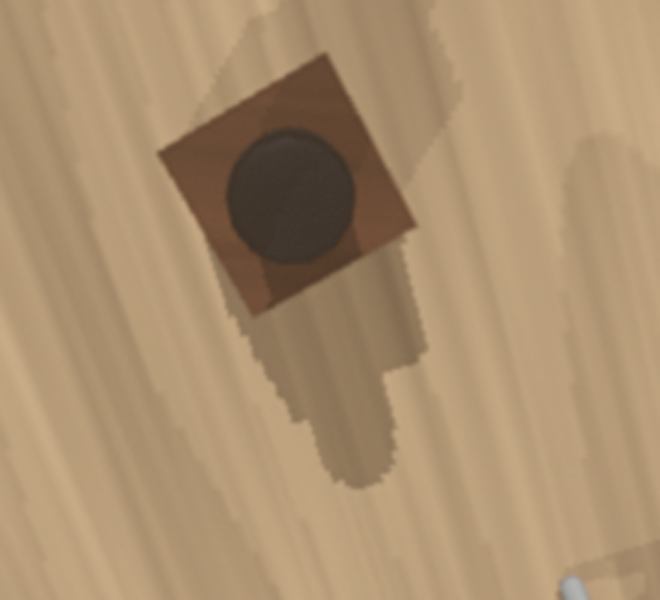

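View pics/z_scene.png

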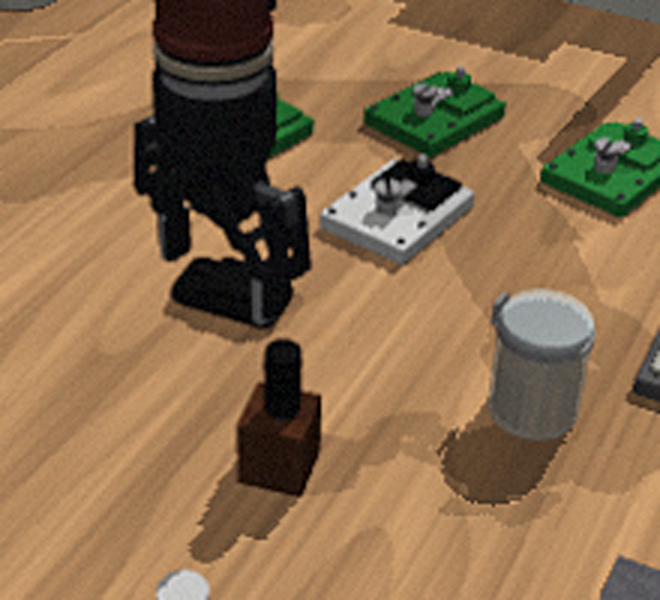

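```bash
python3 - <<'E'
from h import *
import pickle
im,p=pickle.load(open('z.pkl','rb'))
print('handle top',onz(p,[(220+291/3,60+196/3)],122),'block',onz(p,[(220+x/3,60+y/3) for x,y in((158,153),(326,53),(417,226),(254,317))],62).mean(0))
print(order.finish_job()); st()
E
```

```text
handle top [[ 556.11943747 -175.5078327   122.        ]] block [ 554.52152681 -178.44561742   62.        ]
the job is handed in; nothing more can be done
None
the job is handed in; nothing more can be done
```

The job is handed in after about 36 s of the 72 s allowed. `finish_job` gives no verdict, so what follows rests on my own readings.

**What I did**
- I took the screwdriver from its stand and found the slot and blade angles with the wrist camera. I turned the blade to line up before lowering it, so it went straight into the slot instead of being rotated while resting on the head.
- The blade reached the slot floor, about 5 mm deep by my estimate, with about 1.6 N on it and the latch still open. I then lifted it out once to calibrate the camera offset and put it back in.
- I turned the screw clockwise in steps, correcting side forces along the way, until the latch met its stop. I kept turning until the averaged torque was 0.111 ± 0.005 N m.
- I backed off until the torque was near zero, lifted clear, put the screwdriver back in its stand and let go.

**Last checks**
- **Latch:** the pictures show the arm square to the foot-plate edge, and it stayed there when the torque came off.
- **Screwdriver:** it is upright and released. The handle touched down at TCP height 94.9 mm, close to the 94.8 mm of the original grasp.
- **Bystanders:** I never went near the jar, mouse or tripod, and the jar and mouse look undisturbed in the last scene picture. I did not re-measure their positions.

**Not confirmed or not in agreement**
- I could not measure the contact force on the slot directly. From the torque I estimate about 15 N, between the 11 N needed and the 25 N limit.
- The last wrist picture puts the handle top about 3 mm from the block centre, inside the 8 mm limit and close to what the camera error allows.
- The early slot-position estimate was about 1 mm off, which gave a side force of about 2 N until I corrected it.
- One torque reading did not rise as expected (0.079 N m against about 0.10); longer averages settled at 0.083, then 0.092 and 0.111.

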